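# Pack the bike-care box under its cantilever tray

## Task

Raise the box's cantilever tray fully up and over to its side and leave it standing there while you pack: stand every tin upright on the floor of the green-lined bay, and stand the three graded cups in the white-lined bay nested in size order (large, then middle inside it, then small inside that), each fully down. Then swing the tray back and lower it fully onto the box, leaving the other things on the bench where they are.

Things in the scene. Friction and masses are not known exactly. Their poses are not given: they have to be found in the camera images.
- box: blue bench-top care box, fixed to the bench, 232 x 172 mm outside, walls 65 mm tall and 6 mm thick, floor 5 mm thick. Origin: centre of its underside. Its x axis points away from the robot (yaw up to 0.2 rad either way), y to the left, z up. A wall across x at x = 0 (6 mm thick, top 35 mm above the bench) parts it into two bays, each 107 mm (x) by 160 mm (y) inside; both are covered by the tray until it is raised
- tin_bay (a point): centre of the floor (upper face) of the green-lined bay, the half of the box nearer the robot; 107 mm (along box x) by 160 mm (along box y) inside; the tins stand here, for instance in a row along box y, 50 mm apart
- cup_bay (a point): centre of the floor (upper face) of the white-lined bay, the half of the box farther from the robot; same size; the nested cups stand here
- tray (a joint): angle of the cantilever tray's arms in rad: 0 = lowered on its stop over the box (the start), 2.44 = swung fully up and over to the box's left (+y), resting on its other stop. Gravity pulls the tray to the nearer stop (top of the arc at 1.22) and the hinge is damped, so it stays at either end when let go. Lifting takes about 5 N
- tray_handle (a point): middle of the tray's handle, an orange bar 120 mm long along box x, 14 mm wide and 14 mm high, on two posts 108 mm apart, 150 mm above the bench when lowered; free from above. The tray (236 x 180 mm, rims 25 mm below the middle of the bar) stays level and parallel to the box all the way; when lowered its underside is 90 mm above the bay floors; raised, it stands 226 mm to the left at the same height
- arc_centre (a point): centre of the circular path of tray_handle, fixed to the box: in the box's y-z plane the handle runs at radius 120 mm about this point, from 20 degrees (0.349 rad) above the -y direction (joint 0), up over the top, to 20 degrees above the +y direction (joint 2.44)
- cup_l_mid (a point): centre (half-way up, on the axis) of the wide, low aluminium cup, the largest of three graded cups, open-topped with straight walls, outside diameter 62 mm, inside diameter 56 mm, 26 mm tall, walls and base 3 mm thick, about 50 g, standing mouth up on the bench; z axis up
- cup_m_mid (a point): centre (half-way up, on the axis) of the orange cup, the middle one of the three, open-topped with straight walls, outside diameter 46 mm, inside diameter 40 mm, 52 mm tall, walls and base 3 mm thick, about 50 g, standing mouth up on the bench; z axis up
- cup_s_mid (a point): centre (half-way up, on the axis) of the slim, tall blue cup, the smallest of the three, open-topped with straight walls, outside diameter 30 mm, inside diameter 24 mm, 76 mm tall, walls and base 3 mm thick, about 50 g, standing mouth up on the bench; z axis up. Nested in order the inner cups stand 29 and 27 mm proud of the next one's rim, 82 mm over all
- tin0_mid (a point): centre (half-way up, on the axis) of a closed round red tin, 38 mm across, 48 mm tall, about 80 g, standing on the bench; z axis up. Only two or three of the four tins are present in a run
- tin1_mid (a point): centre (half-way up, on the axis) of a closed round green tin, 38 mm across, 48 mm tall, about 80 g, standing on the bench; z axis up. Only two or three of the four tins are present in a run
- tin2_mid (a point): centre (half-way up, on the axis) of a closed round yellow tin, 38 mm across, 48 mm tall, about 80 g, standing on the bench; z axis up. Only two or three of the four tins are present in a run
- tin3_mid (a point): centre (half-way up, on the axis) of a closed round white tin, 38 mm across, 48 mm tall, about 80 g, standing on the bench; z axis up. Only two or three of the four tins are present in a run
- tape_mid (a point): bystander: centre of a black roll of tape lying among the things, 60 mm across, 19 mm high, 38 mm hole; leave alone
- bottle: bystander: aluminium bottle with black screw cap, 70 mm across, 210 mm tall; origin at the centre of its underside; leave alone
- pump: bystander: steel bicycle pump lying along y, about 320 mm long, 100 mm wide at the handle, 36 mm high; origin at the underside of the barrel's middle; leave alone
- funnel: bystander: blue funnel standing on its wide mouth, 110 mm across, 100 mm tall; origin at the centre of its underside; leave alone
- brush: bystander: wooden brush lying at the left, about 200 mm long; leave alone
- wrench: bystander: steel wrench lying at the right, about 200 mm long; leave alone
There are look-alikes about, which are no part of the job. Of the things like the part that bears cup_l_mid, leave any that is turquoise; of the rest the smaller one is meant.

How it is judged:
On the way, in this order (a step that is already met when the one before it is completed fails the run):
1. the tray is swung fully up and over (value of joint tray above 2.25 rad), for 0.2 s.
2. with the tray still up, every tin stands in the green bay and the cups stand nested in the white bay (x of tin0_mid in the frame of box between -0.094 and -0.019 m and y of tin0_mid in the frame of box between -0.065 and 0.065 m and z of tin0_mid in the frame of box between 0.024 and 0.034 m and angle between each of tin0_mid, tin1_mid, tin2_mid, tin3_mid's own z axis and vertical below 0.15 rad and x of tin1_mid in the frame of box between -0.094 and -0.019 m and y of tin1_mid in the frame of box between -0.065 and 0.065 m and z of tin1_mid in the frame of box between 0.024 and 0.034 m and x of tin2_mid in the frame of box between -0.094 and -0.019 m and y of tin2_mid in the frame of box between -0.065 and 0.065 m and z of tin2_mid in the frame of box between 0.024 and 0.034 m and x of tin3_mid in the frame of box between -0.094 and -0.019 m and y of tin3_mid in the frame of box between -0.065 and 0.065 m and z of tin3_mid in the frame of box between 0.024 and 0.034 m and x of cup_l_mid in the frame of box between 0.028 and 0.085 m and y of cup_l_mid in the frame of box between -0.053 and 0.053 m and z of cup_l_mid in the frame of box between 0.013 and 0.023 m and horizontal distance between cup_m_mid and cup_l_mid below 0.01 m and z of cup_m_mid in the frame of box between 0.029 and 0.039 m and horizontal distance between cup_s_mid and cup_m_mid below 0.01 m and z of cup_s_mid in the frame of box between 0.044 and 0.054 m and angle between each of cup_l_mid, cup_m_mid, cup_s_mid's own z axis and vertical below 0.12 rad and value of joint tray above 2.1 rad), for 0.2 s.
At the end, for the whole second after the job is handed in: Tray lowered (joint below 0.08 rad); every tin upright (0.15 rad) on the green bay's floor; large cup on the white bay's floor, the middle one in it, the small one in that, each seated within 5 mm in height and 10 mm on axis, upright within 0.12 rad; all at rest (x of tin0_mid in the frame of box between -0.094 and -0.019 m and y of tin0_mid in the frame of box between -0.065 and 0.065 m and z of tin0_mid in the frame of box between 0.024 and 0.034 m and angle between each of tin0_mid, tin1_mid, tin2_mid, tin3_mid's own z axis and vertical below 0.15 rad and x of tin1_mid in the frame of box between -0.094 and -0.019 m and y of tin1_mid in the frame of box between -0.065 and 0.065 m and z of tin1_mid in the frame of box between 0.024 and 0.034 m and x of tin2_mid in the frame of box between -0.094 and -0.019 m and y of tin2_mid in the frame of box between -0.065 and 0.065 m and z of tin2_mid in the frame of box between 0.024 and 0.034 m and x of tin3_mid in the frame of box between -0.094 and -0.019 m and y of tin3_mid in the frame of box between -0.065 and 0.065 m and z of tin3_mid in the frame of box between 0.024 and 0.034 m and x of cup_l_mid in the frame of box between 0.028 and 0.085 m and y of cup_l_mid in the frame of box between -0.053 and 0.053 m and z of cup_l_mid in the frame of box between 0.013 and 0.023 m and horizontal distance between cup_m_mid and cup_l_mid below 0.01 m and z of cup_m_mid in the frame of box between 0.029 and 0.039 m and horizontal distance between cup_s_mid and cup_m_mid below 0.01 m and z of cup_s_mid in the frame of box between 0.044 and 0.054 m and angle between each of cup_l_mid, cup_m_mid, cup_s_mid's own z axis and vertical below 0.12 rad and linear speed of each of cup_l, cup_m, cup_s, tin0, tin1, tin2, tin3 below 0.03 m/s and value of joint tray below 0.08 rad and velocity of joint tray between -0.1 and 0.1 rad/s); the robot touches nothing.
It fails at once if the tape, bottle, pump, funnel, brush or wrench is displaced by more than 40 mm (distance of any of tape_mid, bottle, pump, funnel, brush, wrench from where it was at the start of the episode above 0.04 m).
Of tin0, tin1, tin2, tin3 only 2 to 3 are there at a start; the rules pass over those that are not, and their reading is None.
At some moment in a run one of tin0, tin1, tin2, tin3, cup_l may be knocked a few centimetres aside while the robot is not near it.
It also fails if it takes over 208 s, if anything falls off the work surface, if the arm or the gripper's body presses on something with over 40 N, if the wrist force passes 120 N, or if a joint passes its speed limit or range.

## Robot

A 7-joint arm with a two-finger parallel gripper is mounted at the origin on the work surface. World frame = base frame: x ahead of the robot, y to its left, z up, the work surface at z = 0. Lengths are in m, angles in rad, forces in N, time in s.
With the tool pointing down it reaches from about 0.35 to 0.9 m from the base axis. Payload 8.1 kg.
Tool frame: the origin (TCP) lies at the very end of the fingers, on their centre line; the grasp point (between the pads) lies 19 mm behind it (grip_point_offset is the distance from the TCP to the grasp point, in m); z points along the fingers, x is the direction in which the jaws open and shut, and the axes are right-handed (so a half turn about z gives the same grasp; the last joint's range is limited). The gripper opens to 92 mm and grips with 3 to 60 N. Pads are 19 mm wide; open, the fingers measure 130 mm over their backs; the gripper's body (75 mm by 190 mm) begins 47 mm behind the grasp point.
Start: joints at [-0.103, 0.434, 0.025, 1.573, -0.012, 1.134, -0.075], TCP at [0.625, -0, 0.227] pointing down, gripper open.
Joint ranges: [-2.62, 2.62], [-0.44, 2.09], [-1.27, 1.32], [0.08, 2.57], [-1.32, 4.46], [0.12, 2], [-2.74, 2.74]. Speed limits (rad/s): [2.22, 2.22, 3.01, 3.01, 3.14, 3.14, 3.14].

## Interface

Orientations are given as a rotation vector (axis times angle).
In Python, from cell import observe, get_image, camera_model, sign_off, grip_point_offset gives the robot as it stands.
- The arm moves only by the tool play_rows, never from a script. Its argument "rows" is a list of rows, each a list of 7 numbers: the shift along the tool's x, y, z as a fraction of full scale, then the turn, a rotation vector about the tool's x, y, z as a fraction of full scale, then the closure, from -1 (fully open) to 1 (shut). A call has 1 to 5 rows; each row shifts and turns the pose as measured when the row begins, along the tool's axes as they then stand; what a row does not reach is not made up. Full scale, the value 1, is 0.15 m for a shift and 0.5 rad for a turn. A row lasts 1/10 s, in which the tool goes at most 50 mm and 8.59 degrees, less where a joint would pass 70% of its speed; a pose out of reach is approached as far as the arm can. A call with a number of a shift or a turn outside -1 to 1 is refused whole. A call with a gripper value outside its range is refused whole. The fingers move at their own pace and stop on an object; "force" is the grip in N (left out, the last holds). Time passes only in rows, so rows that do not move let the fingers close. It gives the time, the measured TCP pose, the force and the opening at its end, in the units of the state.
- observe(): the state, without advancing time (a new reading comes with each control period).
- get_image(name): name is "scene" or "side" or "wrist"; returns the picture (480x640x3 uint8, blue, green, red); there is no depth.
- camera_model(name): a dict with "K" (3x3 intrinsics, pixels), "R" (3x3) and "t" (3): a world point X has camera coordinates R X + t. Camera axes: x right, y down, z forward; pixel columns grow to the right and rows downward; lengths in m; the calibration is good to about 2 mm. A picture is of the moment at which its call begins: read the wrist's pose just before it. camera_model takes no time and is no camera call; for the wrist camera it gives the pose at the moment of the call.
- sign_off(): hands the job in, once; it reports no verdict.
The state is a dict: "clock": time; "joints": joint angles; "dq": joint speeds; "joint_efforts": joint torques, N m; "position": TCP position; "ee_rot": TCP orientation; "force": force on the tool from outside, world axes, zero at the start; "ft_torque": the same for the moment, N m; "width": opening from 0.0 (shut) to 1.0 (fully open).
Only numpy, scipy, OpenCV 4.12 (cv2) and the standard library are available. Lean on these libraries where they do the work, as an engineer would, in place of code of your own. Each camera call takes 0.05 s, during which the arm holds its last target.

## Working session

There is one attempt and no reset: what is moved stays moved. The work goes in short steps, Python scripts to look and compute and a tool call to move; the robot and the scene stay as the last step left them, time stands still between calls to the robot, and variables do not carry over. Pictures are saved under pics/ and viewed, and the job is handed in when it is done.

Besides the shell and the picture viewer there is one more tool, called after "Emit:" as name(argument=value, ...), one argument or row to a line, values as JSON. play_rows: Moves the arm, as the interface text tells. Its arguments: {"type":"object","properties":{"rows":{"type":"array","items":{"type":"array","items":{"type":"number"}}},"force":{"type":"number"}},"required":["rows"]}

```bash
ls; mkdir -p pics
python3 - <<'E'
from cell import *
import cv2
print(observe()); print(grip_point_offset)
for n in("scene","side","wrist"):
    m=camera_model(n);print(n,m)
    cv2.imwrite(f"pics/{n}0.png",get_image(n))
E
```

```text
pics
{'clock': 0.0, 'joints': array([-0.10260479,  0.43521248,  0.0249718 ,  1.57413117, -0.01159248,
        1.13401432, -0.07511682]), 'dq': array([ 2.33505481e-03,  1.54699514e-03,  2.71272191e-04,  4.44022324e-04,
        1.50470993e-04, -3.15796301e-07, -1.74236028e-03]), 'joint_efforts': array([ 3.89017032e-04, -6.67853522e+01,  9.84863900e-01, -3.14464223e+01,
       -6.05165795e-02,  4.27553023e-02,  1.12382318e-04]), 'position': array([ 6.24463020e-01, -5.84010925e-05,  2.25938323e-01]), 'ee_rot': array([ 3.14143905e+00, -1.22429058e-04, -2.53395190e-03]), 'force': array([ 0.17779268, -0.63994104, -0.16066882]), 'ft_torque': array([ 0.01551283,  0.02180461, -0.03512927]), 'width': 0.9987871659867037}
0.0188
scene {'K': array([[577.23489688,   0.        , 321.29299479],
       [  0.        , 577.23489688, 238.73280579],
       [  0.        ,   0.        ,   1.        ]]), 'R': array([[ 0.24636844,  0.96915983, -0.00564081],
       [ 0.79867402, -0.2063197 , -0.5652893 ],
       [-0.54901949,  0.13476427, -0.82487344]]), 't': array([-0.16849566, -0.39198132,  2.2929419 ])}
side {'K': array([[443.15590148,   0.        , 321.88353914],
       [  0.        , 443.15590148, 238.85500382],
       [  0.        ,   0.        ,   1.        ]]), 'R': array([[ 0.92271363, -0.38516035,  0.01584499],
       [-0.27821315, -0.69382981, -0.6642271 ],
       [ 0.26682767,  0.60848312, -0.74736289]]), 't': array([-0.54002313,  0.23997904,  1.20345626])}
wrist {'K': array([[415.59822073,   0.        , 311.77786084],
       [  0.        , 415.59822073, 238.1055655 ],
       [  0.        ,   0.        ,   1.        ]]), 'R': array([[ 9.99999414e-01,  2.36340183e-04, -1.05660582e-03],
       [ 5.24389680e-04, -9.59509959e-01,  2.81674214e-01],
       [-9.47252870e-04, -2.81674603e-01, -9.59509521e-01]]), 't': array([-0.62419931, -0.03555873,  0.39050913])}
```

View pics/scene0.png

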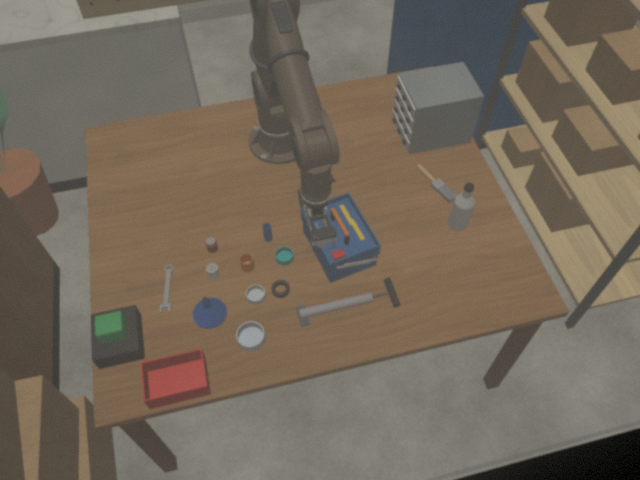

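View pics/side0.png

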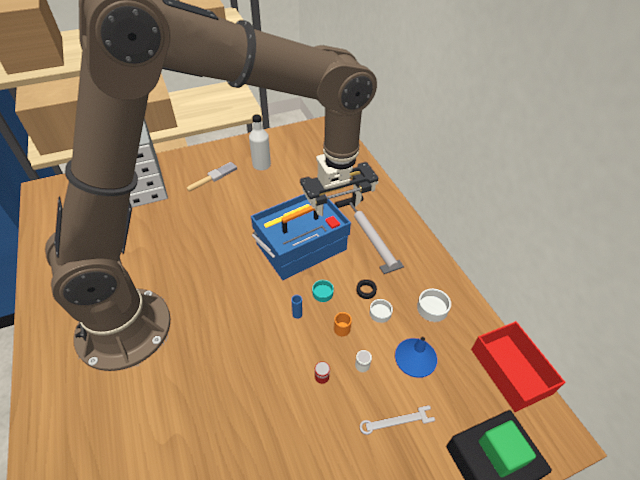

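View pics/wrist0.png

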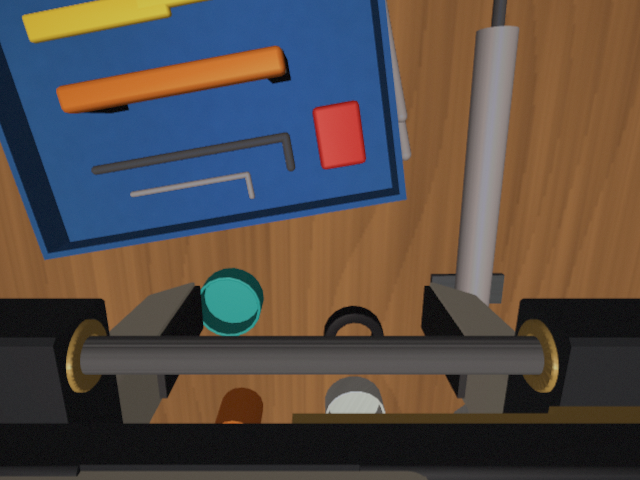

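```bash
cat > h.py <<'E'
from cell import *
import cv2, numpy as np
from scipy.spatial.transform import Rotation as Ro
def ray(m,px,z):
    px=np.atleast_2d(np.array(px,float))
    d=np.c_[(px-[m['K'][0,2],m['K'][1,2]])/m['K'][0,0],np.ones(len(px))]@m['R']
    c=-m['R'].T@m['t']
    z=np.broadcast_to(z,(len(px),))
    return c+d*((z-c[2])/d[:,2])[:,None]
def proj(m,X):
    p=np.atleast_2d(X)@m['R'].T+m['t']; p=p@m['K'].T
    return p[:,:2]/p[:,2:]
def grab(n,fn=None):
    m=camera_model(n); im=get_image(n)
    if fn: cv2.imwrite('pics/'+fn,im)
    return m,im
def mask(im,lo,hi):
    return cv2.inRange(cv2.cvtColor(im,cv2.COLOR_BGR2HSV),np.array(lo),np.array(hi))
def blobs(mk,amin=30):
    n,l,s,c=cv2.connectedComponentsWithStats(mk)
    return [(c[i],s[i],l==i) for i in range(1,n) if s[i][4]>=amin]
def st():
    o=observe();R=Ro.from_rotvec(o['ee_rot']).as_matrix()
    return o,R
E
python3 - <<'E'
from h import *
m=camera_model('wrist'); im=cv2.imread('pics/wrist0.png')
hsv=cv2.cvtColor(im,cv2.COLOR_BGR2HSV)
print(hsv[85,170],hsv[65,270],hsv[108,110])
mk=mask(im,(5,150,120),(18,255,255)); mk[150:]=0
b=max(blobs(mk),key=lambda b:b[1][4]); print(b[0],b[1])
pts=np.argwhere(b[2])[:,::-1].astype(np.float32)
r=cv2.minAreaRect(pts); print(r)
bp=cv2.boxPoints(r); W=ray(m,bp,0.157); print(W.round(4), W.mean(0))
e=[np.linalg.norm(W[i]-W[(i+1)%4]) for i in range(4)];print(e)
c=np.array([[48,257],[405,198]]);W=ray(m,c,0.125);d=W[1]-W[0];print(W,np.linalg.norm(d),np.arctan2(d[1],d[0]))
E
```

```text
[ 14 183 204] [ 15 172 206] [108 116  11]
[576.25923312  73.73476829] [  506     0   134   150 17004]
((572.5, 74.5), (149.0, 133.0), 90.0)
[[0.7191 0.1304 0.157 ]
 [0.7839 0.1304 0.157 ]
 [0.7997 0.0592 0.157 ]
 [0.7285 0.0591 0.157 ]] [0.75779528 0.09475713 0.157     ]
[np.float64(0.06479495987000554), np.float64(0.07292468563135057), np.float64(0.07120360532303519), np.float64(0.07182844195654879)]
[[ 0.45058779 -0.01310861  0.125     ]
 [ 0.68332697  0.02639182  0.125     ]] 0.23606738614557685 0.16811776180856386
```

Run:
```python
from h import *
m=camera_model('wrist'); im=cv2.imread('pics/wrist0.png')
mk=mask(im,(8,150,120),(18,255,255)); mk[150:]=0; mk[:,320:]=0
b=max(blobs(mk),key=lambda b:b[1][4]); print(b[0],b[1])
pts=np.argwhere(b[2])[:,::-1].astype(np.float32)
W=ray(m,pts,0.157)[:,:2].astype(np.float32)
r=cv2.minAreaRect(W*1000);print(r)
# tray rim center via near corners
A=np.array([0.45059,-0.01311]);B=np.array([.68333,.02639]);u=(B-A)/np.linalg.norm(B-A);v=np.array([-u[1],u[0]])
print((A+B)/2+v*0.09)
```

```text
[171.0955755   79.24767753] [  57   46  227   67 6351]
((551.3880004882812, 93.87091827392578), (118.10237884521484, 13.328746795654297), 9.748468399047852)
[0.55190079 0.09537117]
```

Emit:
play_rows(
  rows=[
    [-0.16,-0.21,0,0,0,0.28,-1],
    [-0.16,-0.21,0,0,0,0.28,-1],
    [0,0,0,0,0,0.28,-1],
    [0,0,0,0,0,0.28,-1],
    [0,0,0,0,0,0.28,-1],
  ],
)

```text
clock: 0.65
position: [0.5785, 0.0678, 0.2242]
ee_rot: [2.936, -1.111, -0.007]
force: [-0.2, 0.3, 0.1]
width: 0.998
```

Emit:
play_rows(
  rows=[
    [0,0,0,0,0,0.28,-1],
    [0,0,0,0,0,0.28,-1],
    [0,0,0,0,0,0.28,-1],
    [0,0,0,0,0,0.28,-1],
    [0,0,0,0,0,0.28,-1],
  ],
)

```text
clock: 1.15
position: [0.5772, 0.0683, 0.2229]
ee_rot: [2.345, -2.083, -0.008]
force: [-0.6, -0.2, 0.7]
width: 0.996
```

```bash
cat >> h.py <<'E'
def need(x=None,y=None,z=None,yaw=None,tilt=True):
    """print tool-frame delta (units) to TCP target; yaw=world angle of tool x, tool pointing down"""
    o,R=st();p=o['position']
    t=np.array([p[0] if x is None else x,p[1] if y is None else y,p[2] if z is None else z])
    d=R.T@(t-p)/0.15
    cur=np.arctan2(R[1,0],R[0,0])
    if yaw is None: yaw=cur
    Rt=np.array([[np.cos(yaw),np.sin(yaw),0],[np.sin(yaw),-np.cos(yaw),0],[0,0,-1.]])
    r=Ro.from_matrix(R.T@Rt).as_rotvec()/0.5
    print('t=%.2f pos'%o['clock'],p.round(4),'yaw %.3f'%cur,'F',o['force'].round(1),'w %.3f'%o['width'],'j7 %.2f'%o['joints'][6])
    print(' shift/150mm',d.round(3),' turn/0.5',r.round(3))
E
python3 -c "
from h import *
need(0.5515,0.0945,0.131,-1.402)"
```

```text
t=1.15 pos [0.5772 0.0683 0.2229] yaw -1.453 F [-0.6 -0.2  0.7] w 0.996 j7 -1.54
 shift/150mm [-0.193  0.145  0.614]  turn/0.5 [ 0.015  0.001 -0.101]
```

Emit:
play_rows(
  rows=[
    [-0.1,0.07,0,0.015,0,-0.1,-1],
    [-0.09,0.07,0,0,0,0,-1],
    [0,0,0.2,0,0,0,-1],
    [0,0,0,0,0,0,-1],
  ],
)

```text
clock: 1.55
position: [0.5512, 0.0945, 0.1918]
ee_rot: [2.395, -2.032, -0.001]
force: [-1.2, -0.8, 0.6]
width: 0.999
```

```bash
python3 -c "
from h import *
need(0.5515,0.0945,0.131,-1.402)
grab('wrist','w1.png')"
```

```text
t=1.55 pos [0.5512 0.0945 0.1918] yaw -1.407 F [-1.2 -0.8  0.6] w 0.999 j7 -1.55
 shift/150mm [ 0.    -0.002  0.406]  turn/0.5 [ 0.001 -0.    -0.01 ]
```

View pics/w1.png

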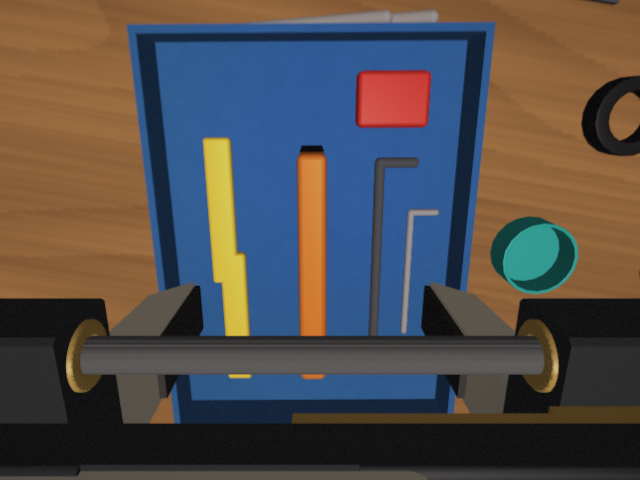

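Emit:
play_rows(
  rows=[
    [0,0,0.2,0,0,0,-1],
    [0,0,0.2,0,0,0,-1],
    [0,0,0,0,0,0,1],
    [0,0,0,0,0,0,1],
    [0,0,0,0,0,0,1],
  ],
  force=40,
)

```text
clock: 2.1
position: [0.5581, 0.0943, 0.1399]
ee_rot: [-2.387, 2.029, -0.01]
force: [0.3, -0.3, 0.7]
width: 0.787
```

Emit:
play_rows(
  rows=[
    [0,0,0,0,0,0,1],
    [0,0,0,0,0,0,1],
    [0,0,0,0,0,0,1],
  ],
)

```text
clock: 2.4
position: [0.5602, 0.0946, 0.1436]
ee_rot: [-2.383, 2.027, -0.015]
force: [-0.5, 0.7, -0.0]
width: 0.523
```

Emit:
play_rows(
  rows=[
    [0,0.03,0.05,0,0,0,1],
    [0,0.03,0.05,0,0,0,1],
    [0,0,0,0,0,0,1],
  ],
)

```text
clock: 2.7
position: [0.5509, 0.0932, 0.1277]
ee_rot: [-2.382, 2.026, -0.015]
force: [-0.2, -0.8, 0.2]
width: 0.265
```

```bash
python3 -c "
from h import *
need(0.5515,0.0945,0.131,-1.402); print(observe()['dq'])"
```

```text
t=2.70 pos [0.5509 0.0932 0.1277] yaw -1.409 F [-0.2 -0.8  0.2] w 0.265 j7 -1.53
 shift/150mm [-0.008 -0.006 -0.022]  turn/0.5 [-0.034  0.003 -0.015]
[-0.00054233 -0.00425721  0.00085899 -0.01205756 -0.00033628  0.00448249
 -0.00104069]
```

Emit:
play_rows(
  rows=[
    [0,0,-0.01,-0.03,0,-0.01,1],
    [0,0,0,0,0,0,1],
    [0,0,0,0,0,0,1],
    [0,0,0,0,0,0,1],
  ],
)

```text
clock: 3.1
position: [0.5497, 0.094, 0.1288]
ee_rot: [-2.4, 2.027, 0.005]
force: [-1.6, 1.1, -0.3]
width: 0.148
```

```bash
python3 -c "
from h import *
need(0.5515,0.0945,0.131,-1.402); print(observe()['dq'])"
```

```text
t=3.10 pos [0.5497 0.094  0.1288] yaw -1.403 F [-1.6  1.1 -0.3] w 0.148 j7 -1.52
 shift/150mm [-0.001 -0.012 -0.015]  turn/0.5 [ 0.004  0.005 -0.001]
[ 0.0011721   0.00012287 -0.00016974 -0.00331916  0.00023106  0.00315338
  0.00068532]
```

Emit:
play_rows(
  rows=[
    [-0.04,0,-0.09,0,0,0,1],
    [-0.05,0,-0.084,0,0,0,1],
    [-0.06,0,-0.077,0,0,0,1],
    [-0.07,0,-0.07,0,0,0,1],
    [-0.076,0,-0.06,0,0,0,1],
  ],
)

```text
clock: 3.6
position: [0.5421, 0.1374, 0.1865]
ee_rot: [2.394, -2.029, -0.004]
force: [2.7, 2.5, -11.6]
width: 0.148
```

```bash
cat >> h.py <<'E'
def arc(hx=.5515,hy=.0945,yaw=.169):
    o,R=st();p=o['position']
    u=np.array([np.cos(yaw),np.sin(yaw)]);v=np.array([-u[1],u[0]])
    d=p[:2]-[hx,hy]; yy=d@v-.1128; zz=p[2]+.0188-.109
    print('clock %.2f'%o['clock'],'xoff %.4f y %.4f z %.4f r %.4f th %.1f'%(d@u,yy,zz,np.hypot(yy,zz),np.degrees(np.arctan2(zz,-yy))),'F',o['force'].round(1),'w %.3f'%o['width'],'tz',R[:,2].round(3),'yaw %.3f'%np.arctan2(R[1,0],R[0,0]))
    return yy,zz
E
python3 -c "
from h import *
arc()"
```

```text
clock 3.60 xoff -0.0020 y -0.0689 z 0.0963 r 0.1184 th 54.4 F [  2.7   2.5 -11.6] w 0.148 tz [-0.004 -0.001 -1.   ] yaw -1.406
```

Emit:
play_rows(
  rows=[
    [-0.083,0,-0.055,0,0,0,1],
    [-0.089,0,-0.042,0,0,0,1],
    [-0.093,0,-0.03,0,0,0,1],
    [-0.096,0,-0.018,0,0,0,1],
    [-0.097,0,-0.006,0,0,0,1],
  ],
)

```text
clock: 4.1
position: [0.5291, 0.2119, 0.208]
ee_rot: [2.395, -2.024, -0.002]
force: [9.8, -1.6, -27.5]
width: 0.148
```

```bash
python3 -c "
from h import *
arc()"
```

```text
clock 4.10 xoff -0.0023 y 0.0067 z 0.1178 r 0.1180 th 93.2 F [  9.8  -1.6 -27.5] w 0.148 tz [-0.005 -0.004 -1.   ] yaw -1.404
```

Emit:
play_rows(
  rows=[
    [-0.096,0,0.022,0,0,0,1],
    [-0.095,0,0.025,0,0,0,1],
    [-0.092,0,0.035,0,0,0,1],
    [-0.087,0,0.045,0,0,0,1],
    [-0.081,0,0.055,0,0,0,1],
  ],
)

```text
clock: 4.6
position: [0.5176, 0.2804, 0.1804]
ee_rot: [2.39, -2.025, 0.005]
force: [4.3, -6.8, -8.3]
width: 0.148
```

```bash
python3 -c "
from h import *
arc()"
```

```text
clock 4.60 xoff -0.0021 y 0.0762 z 0.0902 r 0.1181 th 130.2 F [ 4.3 -6.8 -8.3] w 0.148 tz [-0.003 -0.009 -1.   ] yaw -1.406
```

Emit:
play_rows(
  rows=[
    [-0.075,0,0.075,0,0,0,1],
    [-0.065,0,0.082,0,0,0,1],
    [-0.054,0,0.088,0,0,0,1],
    [-0.042,0,0.09,0,0,0,1],
    [-0.01,0,0.02,0,0,0,1],
  ],
)

```text
clock: 5.1
position: [0.5124, 0.3164, 0.126]
ee_rot: [2.387, -2.027, 0.012]
force: [-11.2, -19.4, 52.0]
width: 0.15
```

```bash
python3 -c "
from h import *
arc()"
```

```text
clock 5.10 xoff -0.0012 y 0.1125 z 0.0358 r 0.1181 th 162.4 F [-11.2 -19.4  52. ] w 0.150 tz [-0.001 -0.013 -1.   ] yaw -1.408
```

Tray is on its stop (162°); relax upward, then open.

Emit:
play_rows(
  rows=[
    [0,0,-0.02,0,0,0,1],
    [0,0,0,0,0,0,-1],
    [0,0,0,0,0,0,-1],
    [0,0,0,0,0,0,-1],
  ],
)

```text
clock: 5.5
position: [0.5116, 0.3181, 0.1289]
ee_rot: [2.387, -2.028, 0.01]
force: [0.8, -0.1, 0.4]
width: 0.359
```

```bash
python3 -c "
from h import *
arc()"
```

```text
clock 5.50 xoff -0.0017 y 0.1143 z 0.0387 r 0.1207 th 161.3 F [ 0.8 -0.1  0.4] w 0.359 tz [-0.001 -0.012 -1.   ] yaw -1.408
```

Emit:
play_rows(
  rows=[
    [0,0,-0.25,0,0,0,-1],
    [0,0,-0.3,0,0,0,-1],
    [0.2,0,-0.25,0,0,0,-1],
    [0.3,0,-0.1,0,0,0,-1],
    [0.3,0,0,0,0,0,-1],
  ],
)

```text
clock: 6.0
position: [0.529, 0.2106, 0.2679]
ee_rot: [2.405, -2.008, 0.003]
force: [1.2, -0.8, 1.0]
width: 0.793
```

```bash
python3 -c "
from h import *
arc()
grab('side','s1.png');m,im=grab('scene')
cv2.imwrite('pics/sc1.png',cv2.resize(im[180:380,120:440],None,fx=2.5,fy=2.5,interpolation=cv2.INTER_CUBIC))"
```

```text
clock 6.00 xoff -0.0026 y 0.0054 z 0.1777 r 0.1778 th 91.8 F [ 1.2 -0.8  1. ] w 0.793 tz [-0.004 -0.008 -1.   ] yaw -1.391
```

View pics/s1.png

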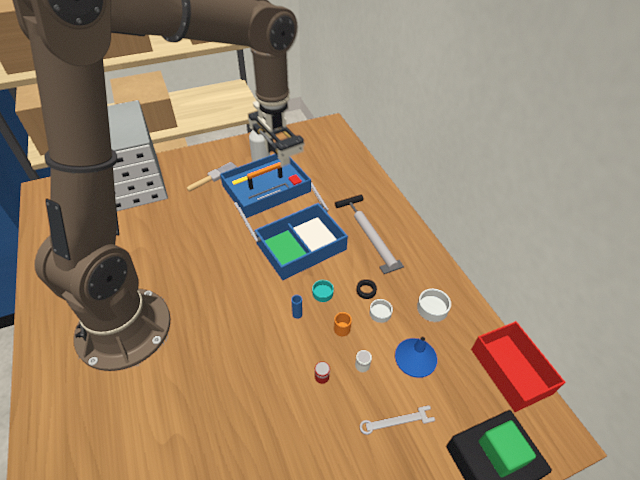

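View pics/sc1.png

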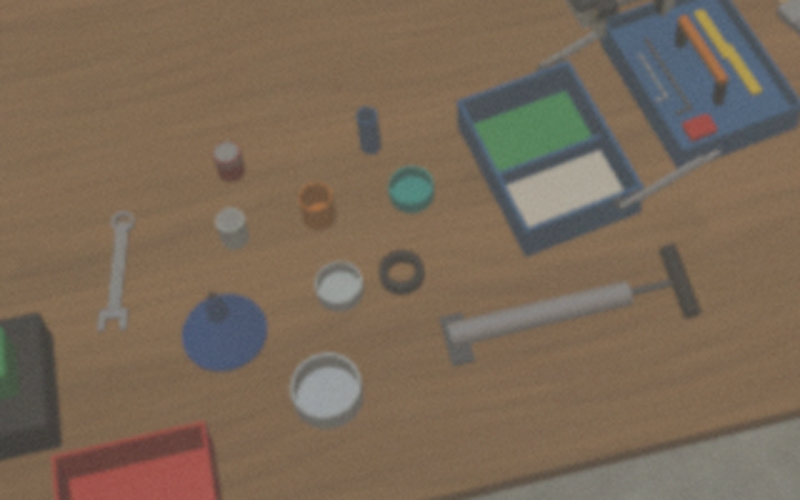

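```bash
python3 -c "
from h import *
S=camera_model('side');C=camera_model('scene')
f=lambda a:np.array(a)/2.5+[120,180]
for n,a,b,z in [('red',(322,368),(229,151),.048),('white',(364,355),(231,217),.048),('cup_m',(342.5,318),(317,190),.052),('cup_s',(297,300),(367,113),.076),('cup_l',(381,308),(339,275),.026),('big',(434,299),(326,370),.03),('turq',(323,287),(411,180),.026),('tape',(367,286),(402,267),.019)]:
    print(n,ray(S,a,z).round(3),ray(C,f(b),z).round(3))
# box corners rim top z .065 in scene
"
```

```text
red [[ 0.445 -0.334  0.048]] [[ 0.448 -0.325  0.048]]
white [[ 0.556 -0.342  0.048]] [[ 0.554 -0.337  0.048]]
cup_m [[ 0.549 -0.226  0.052]] [[ 0.543 -0.22   0.052]]
cup_s [[ 0.452 -0.143  0.076]] [[ 0.453 -0.132  0.076]]
cup_l [[ 0.669 -0.223  0.026]] [[ 0.663 -0.215  0.026]]
big [[ 0.82  -0.255  0.03 ]] [[ 0.794 -0.256  0.03 ]]
turq [[ 0.548 -0.098  0.026]] [[ 0.542 -0.093  0.026]]
tape [[ 0.669 -0.138  0.019]] [[ 0.667 -0.133  0.019]]
```

Emit:
play_rows(
  rows=[
    [0.3,-0.02,0,0,0,0,-1],
    [0.3,-0.02,0,0,0,0,-1],
    [0.3,-0.02,0,0,0,0,-1],
    [0.3,-0.02,0,0,0,0,-1],
    [0.3,-0.02,0,0,0,0,-1],
  ],
)

```text
clock: 6.6
position: [0.5843, -0.0092, 0.2677]
ee_rot: [2.411, -2.005, 0.001]
force: [0.9, 1.1, -0.2]
width: 1.0
```

Emit:
play_rows(
  rows=[
    [0.3,-0.02,0,0,0,0,-1],
    [0.3,-0.02,0,0,0,0,-1],
    [0.3,-0.02,0,0,0,-0.28,-1],
    [0,0,0,0,0,-0.28,-1],
    [0,0,0,0,0,-0.28,-1],
  ],
)

```text
clock: 7.1
position: [0.6203, -0.151, 0.2664]
ee_rot: [2.779, -1.452, 0.002]
force: [1.0, 0.0, -0.6]
width: 1.0
```

Emit:
play_rows(
  rows=[
    [0,0,0,0,0,-0.28,-1],
    [0,0,0,0,0,-0.28,-1],
    [0,0,0,0,0,-0.28,-1],
    [0,0,0,0,0,-0.28,-1],
    [0,0,0,0,0,-0.28,-1],
  ],
)

```text
clock: 7.6
position: [0.622, -0.1489, 0.2639]
ee_rot: [3.116, -0.365, -0.003]
force: [0.3, 0.5, -0.2]
width: 1.001
```

```bash
python3 -c "
from h import *
need(.62,-.32,.25,0)"
```

```text
t=7.60 pos [ 0.622  -0.1489  0.2639] yaw -0.233 F [ 0.3  0.5 -0.2] w 1.001 j7 -0.03
 shift/150mm [0.251 1.112 0.097]  turn/0.5 [ 0.008  0.004 -0.467]
```

Emit:
play_rows(
  rows=[
    [0.08,0.28,0,0,0,-0.23,-1],
    [0.04,0.28,0,0,0,-0.23,-1],
    [0,0.28,0,0,0,0,-1],
    [0,0.28,0,0,0,0,-1],
    [0,0,0,0,0,0,-1],
  ],
)

```text
clock: 8.1
position: [0.6302, -0.3179, 0.2615]
ee_rot: [-3.14, -0.034, 0.002]
force: [-0.8, -1.0, 0.2]
width: 1.001
```

```bash
python3 -c "
from h import *
need(.62,-.32,.25,0)
m,im=grab('wrist','w2.png');import pickle;pickle.dump(m,open('w2.pkl','wb'))"
```

```text
t=8.10 pos [ 0.6302 -0.3179  0.2615] yaw 0.021 F [-0.8 -1.   0.2] w 1.001 j7 0.47
 shift/150mm [-0.068  0.013  0.077]  turn/0.5 [-0.003  0.002  0.043]
```

View pics/w2.png

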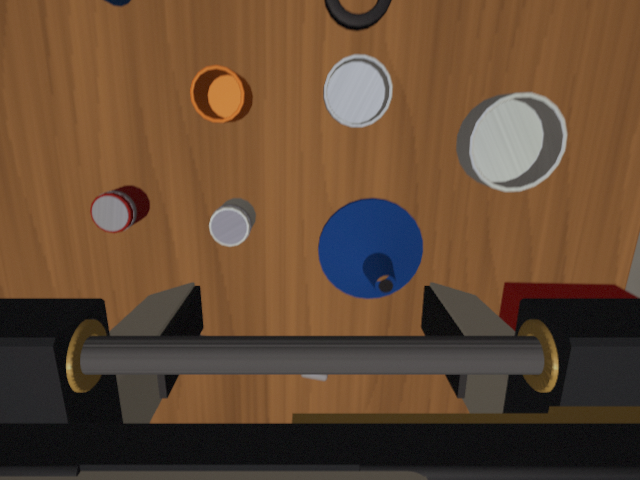

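```bash
python3 -c "
from h import *
import pickle;m=pickle.load(open('w2.pkl','rb'));im=cv2.imread('pics/w2.png')
for n,l,r,t,b,z in [('cup_l',(324,91),(392,91),(358,55),(358,127),.026),('cup_m',(190,94),(246,94),(218,66),(218,123),.052),('red',(91,212),(134,212),(112,191),(112,233),.048),('white',(209,226),(250,226),(229,206),(229,246),.048),('funnel',(319,247),(423,247),(371,198),(371,298),.0)]:
    P=ray(m,[l,r,t,b],z);print(n,((P[0]+P[1])/2).round(4),((P[2]+P[3])/2).round(4),'diam',np.linalg.norm(P[0]-P[1]).round(4),np.linalg.norm(P[2]-P[3]).round(4))
"
```

```text
cup_l [ 0.669 -0.219  0.026] [ 0.6691 -0.2197  0.026 ] diam 0.0608 0.0608
cup_m [ 0.5494 -0.2254  0.052 ] [ 0.5493 -0.2262  0.052 ] diam 0.0469 0.0453
red [ 0.4477 -0.3296  0.048 ] [ 0.4472 -0.3299  0.048 ] diam 0.0394 0.0397
white [ 0.5543 -0.3405  0.048 ] [ 0.5539 -0.3408  0.048 ] diam 0.0379 0.0382
funnel [ 0.6937 -0.3729  0.    ] [ 0.6939 -0.376   0.    ] diam 0.11 0.1113
```

Emit:
play_rows(
  rows=[
    [0.09,-0.22,0,0,0,0.04,-1],
    [0.09,-0.22,0,0,0,0,-1],
    [0.07,-0.2,0,0,0,0,-1],
    [0,0,0.2,0,0,0,-1],
    [0,0,0,0,0,0,-1],
  ],
)

```text
clock: 8.65
position: [0.671, -0.2061, 0.2295]
ee_rot: [-3.131, -0.011, -0.001]
force: [-0.4, -0.5, -0.2]
width: 0.998
```

```bash
python3 -c "
from h import *
need(.669,-.2195,.006,0)"
```

```text
t=8.65 pos [ 0.671  -0.2061  0.2295] yaw 0.007 F [-0.4 -0.5 -0.2] w 0.998 j7 0.28
 shift/150mm [-0.014  0.105  1.489]  turn/0.5 [-0.02  -0.001  0.014]
```

Emit:
play_rows(
  rows=[
    [-0.014,0.1,0.28,-0.02,0,0.015,-1],
    [0,0,0.28,0,0,0,-1],
    [0,0,0.28,0,0,0,-1],
    [0,0,0.2,0,0,0,-1],
    [0,0,0,0,0,0,-1],
  ],
)

```text
clock: 9.15
position: [0.6747, -0.2157, 0.0755]
ee_rot: [-3.14, -0.006, -0.015]
force: [-0.3, -0.5, 0.8]
width: 1.0
```

```bash
python3 -c "
from h import *
need(.669,-.2195,.006,0)"
```

```text
t=9.15 pos [ 0.6747 -0.2157  0.0755] yaw 0.004 F [-0.3 -0.5  0.8] w 1.000 j7 0.30
 shift/150mm [-0.042  0.026  0.463]  turn/0.5 [-0.004 -0.019  0.007]
```

Emit:
play_rows(
  rows=[
    [-0.04,0.025,0.1,0,-0.02,0.007,-1],
    [0,0,0.15,0,0,0,-1],
    [0,0,0.15,0,0,0,-1],
    [0,0,0,0,0,0,-1],
  ],
)

```text
clock: 9.55
position: [0.6725, -0.2209, 0.0204]
ee_rot: [3.141, -0.001, 0.011]
force: [0.4, 0.2, 0.4]
width: 0.997
```

```bash
python3 -c "
from h import *
need(.669,-.2195,.006,0)"
```

```text
t=9.55 pos [ 0.6725 -0.2209  0.0204] yaw -0.001 F [0.4 0.2 0.4] w 0.997 j7 0.30
 shift/150mm [-0.024 -0.009  0.096]  turn/0.5 [ 0.    -0.014 -0.002]
```

Emit:
play_rows(
  rows=[
    [-0.02,-0.009,0.09,0,-0.014,0,0.3],
    [-0.01,0,0.02,0,0,0,0.5],
    [0,0,0,0,0,0,0.6],
    [0,0,0,0,0,0,0.6],
    [0,0,0,0,0,0,0.6],
  ],
  force=20,
)

```text
clock: 10.05
position: [0.6709, -0.2208, 0.0087]
ee_rot: [3.139, -0.002, 0.01]
force: [0.9, 0.2, -0.6]
width: 0.676
```

```bash
python3 -c "
from h import *
need(.669,-.2195,.006,0)"
```

```text
t=10.05 pos [ 0.6709 -0.2208  0.0087] yaw -0.002 F [ 0.9  0.2 -0.6] w 0.676 j7 0.30
 shift/150mm [-0.013 -0.009  0.018]  turn/0.5 [ 0.004 -0.012 -0.003]
```

Emit:
play_rows(
  rows=[
    [0,0,-0.1,0,0,0,0.6],
    [0,0,-0.28,0,0,0,0.6],
    [0,0,-0.28,0,0,0,0.6],
    [0,0,-0.28,0,0,0,0.6],
    [-0.05,-0.1,0,0,0,0,0.6],
  ],
)

```text
clock: 10.55
position: [0.6627, -0.2081, 0.1596]
ee_rot: [3.138, -0.007, 0.012]
force: [0.7, -0.2, -0.4]
width: 0.671
```

Emit:
play_rows(
  rows=[
    [-0.05,-0.27,0,0,0,0,0.6],
    [-0.05,-0.27,0,0,0,0,0.6],
    [-0.05,-0.27,0,0,0,0,0.6],
    [-0.05,-0.27,0,0,0,0,0.6],
    [-0.05,-0.27,0,0,0,0,0.6],
  ],
)

```text
clock: 11.05
position: [0.6277, -0.0068, 0.169]
ee_rot: [3.133, -0.025, 0.033]
force: [1.4, -1.1, -0.7]
width: 0.675
```

```bash
python3 -c "
from h import *
need(.607,.104,.1,-1.402)"
```

```text
t=11.05 pos [ 0.6277 -0.0068  0.169 ] yaw -0.016 F [ 1.4 -1.1 -0.7] w 0.675 j7 -0.06
 shift/150mm [-0.159 -0.74   0.451]  turn/0.5 [-0.016 -0.047  2.772]
```

Emit:
play_rows(
  rows=[
    [-0.05,-0.24,0.05,0,-0.04,0.28,0.6],
    [-0.01,-0.24,0.05,0,0,0.28,0.6],
    [0.05,-0.2,0.05,0,0,0.28,0.6],
    [0,0,0,0,0,0.28,0.6],
    [0,0,0,0,0,0.28,0.6],
  ],
)

```text
clock: 11.55
position: [0.6406, 0.1061, 0.1537]
ee_rot: [-2.932, 1.118, -0.012]
force: [0.6, -0.0, -0.0]
width: 0.672
```

Emit:
play_rows(
  rows=[
    [0,0,0,0,0,0.28,0.6],
    [0,0,0,0,0,0.28,0.6],
    [0,0,0,0,0,0.28,0.6],
    [0,0,0,0,0,0.2,0.6],
    [0,0,0,0,0,0.2,0.6],
  ],
)

```text
clock: 12.05
position: [0.6415, 0.1094, 0.1612]
ee_rot: [-2.42, 1.983, -0.011]
force: [-0.1, 1.3, -0.0]
width: 0.675
```

```bash
python3 -c "
from h import *
need(.607,.104,.08,-1.402)
m,im=grab('wrist','w3.png')"
```

```text
t=12.05 pos [0.6415 0.1094 0.1612] yaw -1.373 F [-0.1  1.3 -0. ] w 0.675 j7 -1.40
 shift/150mm [-0.009  0.24   0.538]  turn/0.5 [-0.03   0.006  0.058]
```

View pics/w3.png

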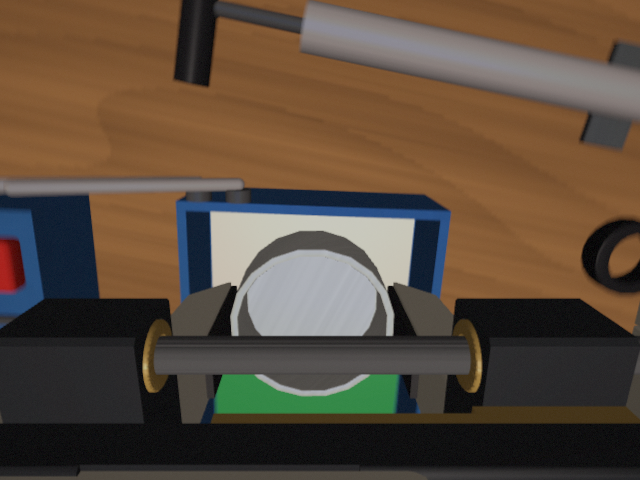

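```bash
python3 -c "
from h import *
m=camera_model('wrist')
P=ray(m,[(180,200),(447,211)],.065);print(P,np.linalg.norm(P[0]-P[1]))
d=(P[0]-P[1])[:2];print(np.arctan2(-d[0],d[1]))
c=np.array([.5515,.0945]);u=np.array([.9858,.1682]);v=np.array([-.1682,.9858])
print([(np.dot(p[:2]-c,u),np.dot(p[:2]-c,v)) for p in P])
Q=ray(m,[(240,190)],.07)[0];print('pivot',np.dot(Q[:2]-c,u),np.dot(Q[:2]-c,v))
"
```

```text
[[0.65276736 0.19560326 0.065     ]
 [0.67780437 0.03061643 0.065     ]] 0.16687572531570474
0.15060252189123324
[(np.float64(0.11683493290418015), np.float64(0.08263442619201354)), (np.float64(0.11376563111985509), np.float64(-0.08422082114145937))]
pivot 0.12477310605412657 0.044242836737607524
```

Emit:
play_rows(
  rows=[
    [-0.01,0.12,0.1,-0.03,0,0.06,0.6],
    [0,0.1,0.2,0,0,0,0.6],
    [0,0,0.1,0,0,0,0.6],
    [0,0,0,0,0,0,0.6],
  ],
)

```text
clock: 12.5
position: [0.6109, 0.1068, 0.1048]
ee_rot: [-2.393, 2.021, -0.001]
force: [-0.7, -0.4, 0.4]
width: 0.672
```

```bash
python3 -c "
from h import *
need(.607,.104,.015,-1.402)"
```

```text
t=12.50 pos [0.6109 0.1068 0.1048] yaw -1.403 F [-0.7 -0.4  0.4] w 0.672 j7 -1.41
 shift/150mm [0.017 0.033 0.598]  turn/0.5 [-0.014  0.011 -0.002]
```

Emit:
play_rows(
  rows=[
    [0.015,0.03,0.15,-0.014,0.01,0,0.6],
    [0,0,0.2,0,0,0,0.6],
    [0,0,0.15,0,0,0,0.6],
    [0,0,0,0,0,0,0.6],
  ],
)

```text
clock: 12.9
position: [0.6139, 0.1055, 0.0334]
ee_rot: [-2.398, 2.016, -0.007]
force: [0.3, 0.8, -0.5]
width: 0.674
```

```bash
python3 -c "
from h import *
need(.607,.104,.0145,-1.402)"
```

```text
t=12.90 pos [0.6139 0.1055 0.0334] yaw -1.398 F [ 0.3  0.8 -0.5] w 0.674 j7 -1.37
 shift/150mm [0.002 0.048 0.125]  turn/0.5 [-0.019  0.005  0.008]
```

Emit:
play_rows(
  rows=[
    [0,0.04,0.06,-0.02,0,0,0.6],
    [0,0.02,0.06,0,0,0,0.6],
    [0,0,0.01,0,0,0,0.6],
  ],
)

```text
clock: 13.2
position: [0.608, 0.1044, 0.0163]
ee_rot: [-2.402, 2.017, -0.0]
force: [0.3, 0.4, -0.7]
width: 0.675
```

```bash
python3 -c "
from h import *
need(.607,.104,.0145,-1.402)"
```

```text
t=13.20 pos [0.608  0.1044 0.0163] yaw -1.397 F [ 0.3  0.4 -0.7] w 0.675 j7 -1.35
 shift/150mm [0.002 0.007 0.012]  turn/0.5 [-0.008  0.006  0.01 ]
```

Emit:
play_rows(
  rows=[
    [0,0,0.02,0,0,0,0.6],
    [0,0,0,0,0,0,-0.8],
    [0,0,0,0,0,0,-0.8],
    [0,0,-0.02,0,0,0,-0.8],
    [0,0,-0.15,0,0,0,-0.8],
  ],
)

```text
clock: 13.7
position: [0.6073, 0.1044, 0.0389]
ee_rot: [-2.403, 2.018, 0.001]
force: [0.2, 0.6, 0.2]
width: 0.897
```

Emit:
play_rows(
  rows=[
    [0,0,-0.28,0,0,0,-0.8],
    [0,0,-0.28,0,0,0,-0.8],
    [0,-0.1,-0.2,0,0,0,-0.8],
    [0,0,0,0,0,0,-0.8],
  ],
)

```text
clock: 14.1
position: [0.6233, 0.1064, 0.1611]
ee_rot: [-2.4, 2.016, -0.003]
force: [0.0, 0.2, -0.2]
width: 0.899
```

```bash
python3 -c "
from h import *
need(.607,.104,.2,-1.402)
m,im=grab('wrist','w4.png')"
```

```text
t=14.10 pos [0.6233 0.1064 0.1611] yaw -1.397 F [ 0.   0.2 -0.2] w 0.899 j7 -1.42
 shift/150mm [-0.004  0.108 -0.26 ]  turn/0.5 [-0.012  0.006  0.009]
```

View pics/w4.png

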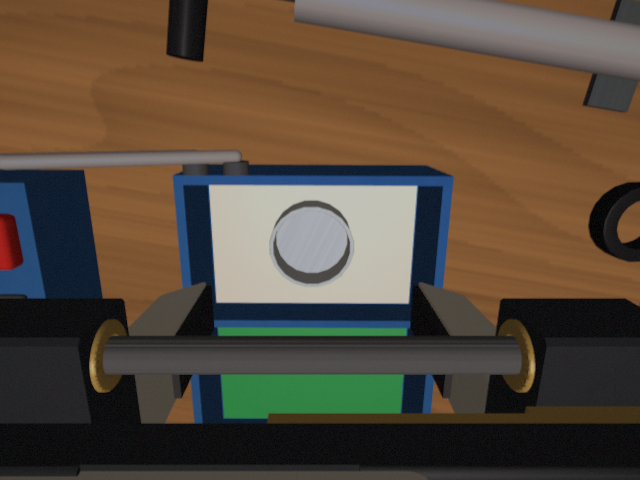

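```bash
python3 -c "
from h import *
m=camera_model('wrist')
P=ray(m,[(269,244),(354,244),(311,201),(311,287)],.031);print((P[0]+P[1])/2,(P[2]+P[3])/2,np.linalg.norm(P[0]-P[1]),np.linalg.norm(P[2]-P[3]))
need(.5494,-.14,.25,-1.402)
"
```

```text
[0.60951123 0.10452996 0.031     ] [0.60848839 0.1047071  0.031     ] 0.06122875966696466 0.06482646003085749
t=14.15 pos [0.6215 0.106  0.1591] yaw -1.398 F [-0.1 -0.9 -0.3] w 0.900 j7 -1.42
 shift/150mm [ 1.531  0.754 -0.613]  turn/0.5 [-0.006  0.006  0.009]
```

Emit:
play_rows(
  rows=[
    [0.15,0.1,-0.15,0,0,0,-1],
    [0.26,0.17,-0.1,0,0,0,-1],
    [0.26,0.17,0,0,0,0,-1],
    [0.26,0.17,0,0,0,0,-1],
    [0.26,0.17,0,0,0,0,-1],
  ],
)

```text
clock: 14.65
position: [0.5339, -0.0872, 0.1922]
ee_rot: [-2.419, 2.001, 0.009]
force: [1.2, -0.4, -0.3]
width: 0.999
```

Emit:
play_rows(
  rows=[
    [0.26,0.17,0,0,0,0,-1],
    [0.26,0.17,0,0,0,0,-1],
    [0.26,0.17,0,0,0,0,-1],
    [0.1,0.07,0,0,0,0,-1],
    [0,0,0,0,0,0,-1],
  ],
)

```text
clock: 15.15
position: [0.4614, -0.2437, 0.1878]
ee_rot: [2.409, -2.014, -0.018]
force: [0.8, 0.4, -0.1]
width: 1.001
```

```bash
python3 -c "
from h import *
need(.5494,-.2258,.2,-1.402)
m,im=grab('wrist','w5.png')"
```

```text
t=15.15 pos [ 0.4614 -0.2437  0.1878] yaw -1.393 F [ 0.8  0.4 -0.1] w 1.001 j7 -0.79
 shift/150mm [-0.014 -0.598 -0.087]  turn/0.5 [0.019 0.015 0.019]
```

View pics/w5.png

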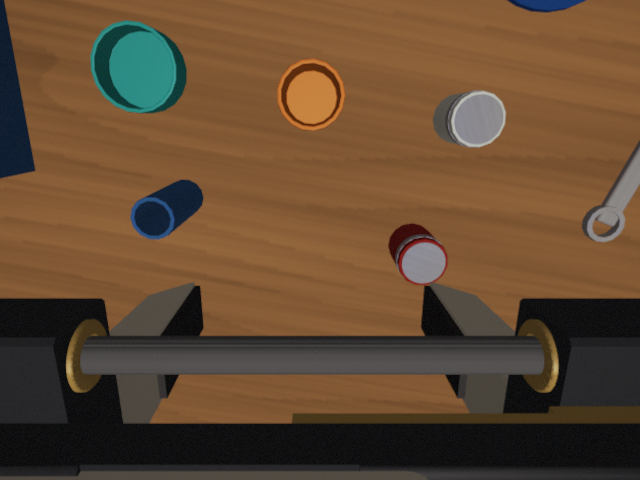

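```bash
cat >> h.py <<'E'
def circ(m,l,r,t,b,z):
    P=ray(m,[l,r,t,b],z)
    print('lr',((P[0]+P[1])/2).round(4)[:2],'tb',((P[2]+P[3])/2).round(4)[:2],'diam',np.linalg.norm(P[0]-P[1]).round(4),np.linalg.norm(P[2]-P[3]).round(4))
E
python3 -c "
from h import *
m=camera_model('wrist')
circ(m,(277.5,95),(344.5,95),(311,59.5),(311,130),.052)
circ(m,(131.5,218),(175.5,218),(153,197),(153,239),.076)
circ(m,(396.5,262),(448,262),(422,238),(422,286),.048)
circ(m,(449,118),(506,118),(477,91),(477,147),.048)
"
```

```text
lr [ 0.5485 -0.2251] tb [ 0.5481 -0.2252] diam 0.0447 0.0445
lr [ 0.4523 -0.1357] tb [ 0.452  -0.1354] diam 0.0295 0.0291
lr [ 0.4458 -0.3294] tb [ 0.4454 -0.3293] diam 0.039 0.0388
lr [ 0.5543 -0.3399] tb [ 0.5533 -0.3398] diam 0.0389 0.0371
```

Emit:
play_rows(
  rows=[
    [-0.01,-0.2,0,0.02,0.015,0,-1],
    [0,-0.25,0,0,0,0,-1],
    [0,-0.1,0.1,0,0,0,-1],
    [0,0,0.15,0,0,0,-1],
    [0,0,0,0,0,0,-1],
  ],
)

```text
clock: 15.7
position: [0.5477, -0.2152, 0.1458]
ee_rot: [-2.417, 2.001, 0.008]
force: [-1.1, 0.6, -0.3]
width: 0.998
```

```bash
python3 -c "
from h import *
need(.5487,-.2254,.028,-1.402)"
```

```text
t=15.70 pos [ 0.5477 -0.2152  0.1458] yaw -1.383 F [-1.1  0.6 -0.3] w 0.998 j7 -0.83
 shift/150mm [0.073 0.006 0.785]  turn/0.5 [0.001 0.014 0.038]
```

Emit:
play_rows(
  rows=[
    [0.07,0.005,0.2,0,0.015,0.035,-1],
    [0,0,0.25,0,0,0,-1],
    [0,0,0.2,0,0,0,-1],
    [0,0,0,0,0,0,-1],
  ],
)

```text
clock: 16.1
position: [0.552, -0.2195, 0.0475]
ee_rot: [-2.407, 2.015, -0.001]
force: [-0.9, 0.0, 0.3]
width: 0.999
```

```bash
python3 -c "
from h import *
need(.5487,-.2254,.028,-1.402)"
```

```text
t=16.10 pos [ 0.552  -0.2195  0.0475] yaw -1.394 F [-0.9  0.   0.3] w 0.999 j7 -0.77
 shift/150mm [0.035 0.029 0.13 ]  turn/0.5 [-0.004  0.002  0.017]
```

Emit:
play_rows(
  rows=[
    [0.035,0.03,0.08,0,0,0.015,0],
    [0,0,0.05,0,0,0,0.4],
    [0,0,0,0,0,0,0.6],
    [0,0,0,0,0,0,0.7],
    [0,0,0,0,0,0,0.7],
  ],
)

```text
clock: 16.6
position: [0.5512, -0.2255, 0.0318]
ee_rot: [-2.398, 2.021, -0.008]
force: [0.2, -0.1, -0.3]
width: 0.615
```

Emit:
play_rows(
  rows=[
    [0,0,0,0,0,0,0.7],
  ],
)

```text
clock: 16.7
position: [0.5517, -0.2257, 0.0325]
ee_rot: [-2.398, 2.02, -0.01]
force: [0.5, -0.0, -0.4]
width: 0.525
```

```bash
python3 -c "
from h import *
need(.5487,-.2254,.028,-1.402)"
```

```text
t=16.70 pos [ 0.5517 -0.2257  0.0325] yaw -1.400 F [ 0.5 -0.  -0.4] w 0.525 j7 -0.76
 shift/150mm [-0.005  0.02   0.03 ]  turn/0.5 [-0.017 -0.002  0.003]
```

Emit:
play_rows(
  rows=[
    [0,0.02,0.03,-0.015,0,0,0.7],
    [0,0,0.005,0,0,0,0.7],
    [0,0,0.005,0,0,0,0.7],
  ],
)

```text
clock: 17.0
position: [0.553, -0.2259, 0.0307]
ee_rot: [-2.399, 2.019, -0.012]
force: [-1.0, 0.3, 0.5]
width: 0.498
```

```bash
python3 -c "
from h import *
need(.608,.1045,.2,-1.402)"
```

```text
t=17.00 pos [ 0.553  -0.2259  0.0307] yaw -1.399 F [-1.   0.3  0.5] w 0.498 j7 -0.75
 shift/150mm [-2.105 -0.748 -1.127]  turn/0.5 [-0.019 -0.005  0.006]
```

Emit:
play_rows(
  rows=[
    [0,0,-0.15,-0.02,0,0,0.7],
    [0,0,-0.28,0,0,0,0.7],
    [0,0,-0.28,0,0,0,0.7],
    [-0.1,-0.05,-0.2,0,0,0,0.7],
    [-0.26,-0.1,0,0,0,0,0.7],
  ],
)

```text
clock: 17.5
position: [0.5627, -0.1745, 0.1707]
ee_rot: [2.386, -2.031, -0.001]
force: [1.0, 0.3, -0.6]
width: 0.498
```

Emit:
play_rows(
  rows=[
    [-0.28,-0.1,0,0,0,0,0.7],
    [-0.28,-0.1,0,0,0,0,0.7],
    [-0.28,-0.1,0,0,0,0,0.7],
    [-0.28,-0.1,0,0,0,0,0.7],
    [-0.28,-0.1,0,0,0,0,0.7],
  ],
)

```text
clock: 18.0
position: [0.6045, 0.0497, 0.1713]
ee_rot: [2.381, -2.04, 0.005]
force: [0.9, 0.0, -0.1]
width: 0.496
```

```bash
python3 -c "
from h import *
need(.608,.1045,.16,-1.402)"
```

```text
t=18.00 pos [0.6045 0.0497 0.1713] yaw -1.417 F [ 0.9  0.  -0.1] w 0.496 j7 -1.35
 shift/150mm [-0.358 -0.079  0.073]  turn/0.5 [ 0.006 -0.013 -0.03 ]
```

Emit:
play_rows(
  rows=[
    [-0.2,-0.05,0,0,-0.01,-0.03,0.7],
    [-0.1,-0.03,0,0,0,0,0.7],
    [0,0,0,0,0,0,0.7],
    [0,0,0,0,0,0,0.7],
  ],
)

```text
clock: 18.4
position: [0.6086, 0.105, 0.1696]
ee_rot: [2.408, -2.012, -0.005]
force: [0.4, -0.9, -0.2]
width: 0.501
```

```bash
python3 -c "
from h import *
need(.608,.1045,.16,-1.402);print(observe()['dq'].round(3))
m,im=grab('wrist','w6.png')"
```

```text
t=18.40 pos [0.6086 0.105  0.1696] yaw -1.392 F [ 0.4 -0.9 -0.2] w 0.501 j7 -1.41
 shift/150mm [0.003 0.004 0.064]  turn/0.5 [0.009 0.    0.019]
[-0.004  0.003 -0.     0.     0.001  0.    -0.005]
```

View pics/w6.png

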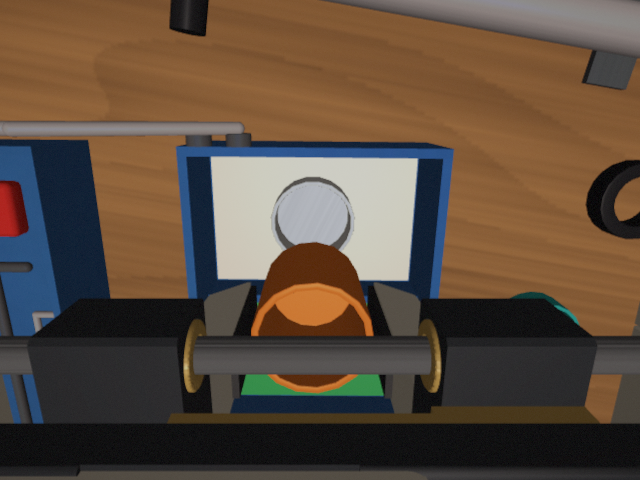

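```bash
python3 -c "
from h import *
m=camera_model('wrist')
circ(m,(252,337),(373,337),(312,284),(312,391),.191)
circ(m,(271,221),(355,221),(313,179),(313,265),.031)
o,R=st();print(o['position'],R[:,1])
"
```

```text
lr [0.6066 0.1042] tb [0.6055 0.1041] diam 0.0446 0.0444
lr [0.6101 0.1042] tb [0.6084 0.1039] diam 0.0617 0.0653
[0.60854063 0.10479289 0.16957161] [-0.98420245 -0.17698566  0.0046481 ]
```

Emit:
play_rows(
  rows=[
    [0,-0.015,0.2,0.01,0,0.02,0.7],
    [0,0,0.2,0,0,0,0.7],
    [0,0,0.1,0,0,0,0.7],
    [0,0,0,0,0,0,0.7],
  ],
)

```text
clock: 18.85
position: [0.6122, 0.0947, 0.0944]
ee_rot: [-2.386, 2.042, -0.008]
force: [-0.1, 0.2, 0.5]
width: 0.497
```

```bash
python3 -c "
from h import *
need(.611,.105,.0387,-1.402)"
```

```text
t=18.85 pos [0.6122 0.0947 0.0944] yaw -1.416 F [-0.1  0.2  0.5] w 0.497 j7 -1.38
 shift/150mm [-0.07  -0.001  0.371]  turn/0.5 [-0.008 -0.007 -0.028]
```

Emit:
play_rows(
  rows=[
    [-0.07,0,0.05,-0.01,-0.005,-0.025,0.7],
    [0,0,0.03,0,0,0,0.7],
    [0,0,0,0,0,0,0.7],
  ],
)

```text
clock: 19.15
position: [0.6116, 0.1023, 0.0835]
ee_rot: [2.395, -2.032, 0.002]
force: [-0.1, 0.1, -0.2]
width: 0.502
```

```bash
python3 -c "
from h import *
need(.611,.105,.0387,-1.402)"
```

```text
t=19.15 pos [0.6116 0.1023 0.0835] yaw -1.407 F [-0.1  0.1 -0.2] w 0.502 j7 -1.37
 shift/150mm [-0.019  0.001  0.299]  turn/0.5 [-0.001 -0.003 -0.011]
```

Emit:
play_rows(
  rows=[
    [-0.02,0,0.06,0,0,-0.01,0.7],
    [0,0,0.05,0,0,0,0.7],
    [0,0,0,0,0,0,0.7],
  ],
)

```text
clock: 19.45
position: [0.612, 0.106, 0.067]
ee_rot: [-2.401, 2.024, -0.005]
force: [-0.9, -0.3, -0.7]
width: 0.5
```

```bash
python3 -c "
from h import *
need(.611,.105,.0387,-1.402)
grab('wrist','w7.png')"
```

```text
t=19.45 pos [0.612 0.106 0.067] yaw -1.401 F [-0.9 -0.3 -0.7] w 0.500 j7 -1.36
 shift/150mm [0.005 0.008 0.189]  turn/0.5 [-0.006 -0.003  0.002]
```

View pics/w7.png

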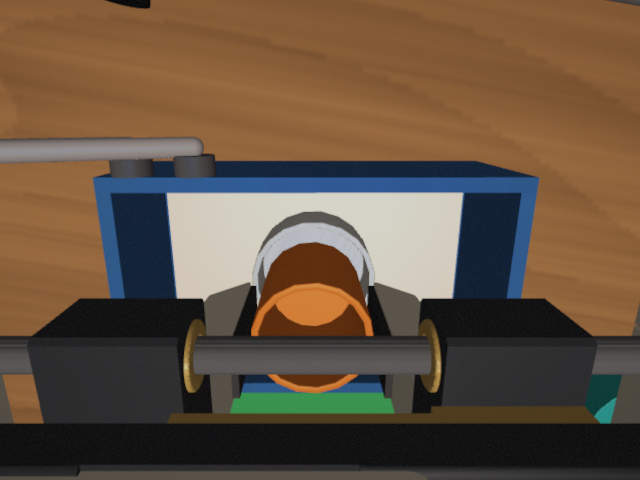

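Emit:
play_rows(
  rows=[
    [0.005,0.008,0.08,-0.006,0,0,0.7],
    [0,0,0.06,0,0,0,0.7],
    [0,0,0,0,0,0,0.7],
  ],
)

```text
clock: 19.8
position: [0.6112, 0.105, 0.0448]
ee_rot: [2.401, -2.025, 0.002]
force: [0.6, -0.7, -0.5]
width: 0.496
```

```bash
python3 -c "
from h import *
need(.611,.105,.0387,-1.402)"
```

```text
t=19.80 pos [0.6112 0.105  0.0448] yaw -1.401 F [ 0.6 -0.7 -0.5] w 0.496 j7 -1.35
 shift/150mm [-0.     0.002  0.041]  turn/0.5 [-0.001 -0.002  0.002]
```

Emit:
play_rows(
  rows=[
    [0,0,0.035,0,0,0,0.7],
    [0,0,0.01,0,0,0,0.7],
  ],
)

```text
clock: 20.0
position: [0.6114, 0.1049, 0.0384]
ee_rot: [2.401, -2.025, 0.001]
force: [-8.2, -0.0, 21.0]
width: 0.497
```

```bash
python3 -c "
from h import *
need(.611,.105,.0387,-1.402)"
```

```text
t=20.00 pos [0.6114 0.1049 0.0384] yaw -1.401 F [-8.2 -0.  21. ] w 0.497 j7 -1.35
 shift/150mm [-0.001  0.002 -0.002]  turn/0.5 [-0.001 -0.002  0.001]
```

Emit:
play_rows(
  rows=[
    [0,0,-0.01,0,0,0,0.7],
    [0,0,0,0,0,0,-0.6],
    [0,0,0,0,0,0,-0.6],
    [0,0,-0.1,0,0,0,-0.6],
    [0,0,-0.28,0,0,0,-0.6],
  ],
)

```text
clock: 20.5
position: [0.6079, 0.1044, 0.0939]
ee_rot: [2.395, -2.021, -0.007]
force: [0.6, 1.2, 0.0]
width: 0.779
```

Emit:
play_rows(
  rows=[
    [0,0,-0.28,0,0,0,-0.8],
    [0,0,-0.28,0,0,0,-0.8],
    [0.1,0.05,0,0,0,0,-1],
    [0,0,0,0,0,0,-1],
  ],
)

```text
clock: 20.9
position: [0.6063, 0.0877, 0.19]
ee_rot: [2.401, -2.026, 0.003]
force: [0.3, 0.5, -0.5]
width: 0.988
```

```bash
python3 -c "
from h import *
need(.48,-.16,.2,-1.402)
grab('wrist','w8.png')"
```

```text
t=20.90 pos [0.6063 0.0877 0.19  ] yaw -1.402 F [ 0.3  0.5 -0.5] w 0.988 j7 -1.40
 shift/150mm [ 1.486  1.107 -0.065]  turn/0.5 [-0.003 -0.004 -0.   ]
```

View pics/w8.png

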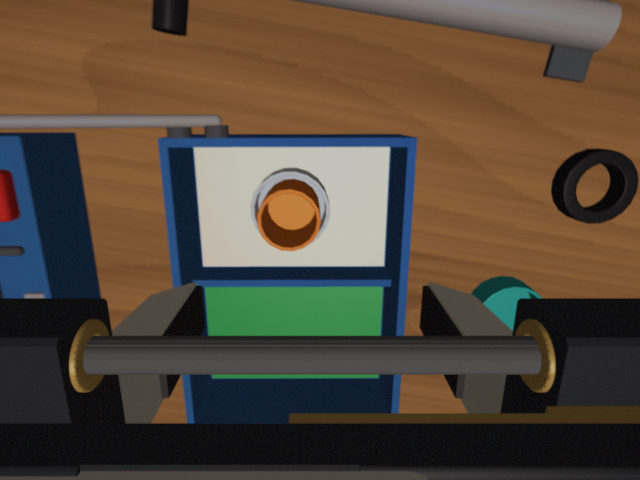

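```bash
python3 -c "
from h import *
m=camera_model('wrist')
circ(m,(256.5,218),(321.5,218),(289,186.5),(289,250.5),.060)
circ(m,(251,206),(328,206),(290,168),(290,240),.031)
need(.452,-.1355,.2,-1.402)
"
```

```text
lr [0.611  0.1067] tb [0.6101 0.1066] diam 0.0463 0.0469
lr [0.6134 0.1082] tb [0.6144 0.108 ] diam 0.0599 0.0569
t=20.95 pos [0.6071 0.0897 0.1902] yaw -1.401 F [-0.   0.6 -0. ] w 0.998 j7 -1.40
 shift/150mm [ 1.304  1.273 -0.068]  turn/0.5 [-0.005 -0.001  0.003]
```

Emit:
play_rows(
  rows=[
    [0.22,0.2,0,0,0,0,-1],
    [0.23,0.22,0,0,0,0,-1],
    [0.23,0.22,0,0,0,0,-1],
    [0.23,0.22,0,0,0,0,-1],
    [0.23,0.22,0,0,0,0,-1],
  ],
)

```text
clock: 21.45
position: [0.4753, -0.1017, 0.1848]
ee_rot: [-2.417, 2.005, 0.004]
force: [0.3, -1.8, 0.1]
width: 1.0
```

```bash
python3 -c "
from h import *
need(.452,-.1355,.16,-1.402)"
```

```text
t=21.45 pos [ 0.4753 -0.1017  0.1848] yaw -1.385 F [ 0.3 -1.8  0.1] w 1.000 j7 -1.08
 shift/150mm [0.193 0.194 0.165]  turn/0.5 [0.002 0.005 0.033]
```

Emit:
play_rows(
  rows=[
    [0.12,0.12,0.05,0,0.005,0.03,-1],
    [0.04,0.04,0.1,0,0,0,-1],
    [0,0,0,0,0,0,-1],
    [0,0,0,0,0,0,-1],
  ],
)

```text
clock: 21.85
position: [0.4499, -0.1344, 0.16]
ee_rot: [2.389, -2.034, -0.008]
force: [-0.3, 0.2, -0.1]
width: 0.998
```

```bash
python3 -c "
from h import *
need(.452,-.1355,.052,-1.402)
grab('wrist','w9.png')"
```

```text
t=21.85 pos [ 0.4499 -0.1344  0.16  ] yaw -1.411 F [-0.3  0.2 -0.1] w 0.998 j7 -1.02
 shift/150mm [ 0.01  -0.017  0.72 ]  turn/0.5 [ 0.012  0.003 -0.017]
```

View pics/w9.png

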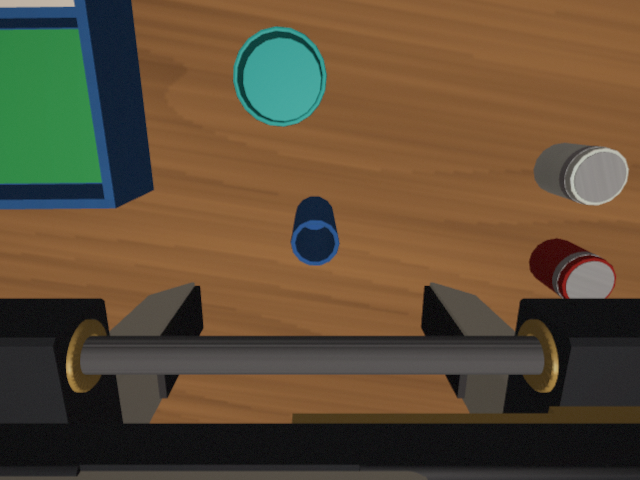

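```bash
python3 -c "
from h import *
m=camera_model('wrist')
circ(m,(290.5,243),(339,243),(315,220),(315,266),.076)
need(.452,-.1355,.052,-1.402)
"
```

```text
lr [ 0.4515 -0.1356] tb [ 0.4513 -0.1358] diam 0.0295 0.0294
t=21.90 pos [ 0.45   -0.1342  0.16  ] yaw -1.410 F [-1.   0.3  0.1] w 0.999 j7 -1.02
 shift/150mm [ 0.012 -0.016  0.72 ]  turn/0.5 [ 0.012  0.003 -0.015]
```

Emit:
play_rows(
  rows=[
    [0.01,-0.01,0.2,0.012,0,-0.015,-1],
    [0,0,0.25,0,0,0,-1],
    [0,0,0.15,0,0,0,-1],
    [0,0,0,0,0,0,-1],
  ],
)

```text
clock: 22.3
position: [0.4578, -0.1308, 0.0692]
ee_rot: [-2.406, 2.012, -0.005]
force: [0.3, -0.3, -0.0]
width: 0.999
```

```bash
python3 -c "
from h import *
need(.4515,-.1356,.052,-1.402)"
```

```text
t=22.30 pos [ 0.4578 -0.1308  0.0692] yaw -1.393 F [ 0.3 -0.3 -0. ] w 0.999 j7 -0.88
 shift/150mm [0.024 0.048 0.114]  turn/0.5 [-0.012  0.002  0.018]
```

Emit:
play_rows(
  rows=[
    [0.024,0.045,0.07,-0.012,0,0.018,0],
    [0,0.01,0.05,0,0,0,0.2],
    [0,0,0,0,0,0,0.4],
    [0,0,0,0,0,0,0.5],
  ],
)

```text
clock: 22.7
position: [0.4527, -0.135, 0.0523]
ee_rot: [-2.401, 2.022, -0.002]
force: [0.7, 0.1, 0.1]
width: 0.7
```

```bash
python3 -c "
from h import *
need(.4515,-.1356,.052,-1.402)"
```

```text
t=22.70 pos [ 0.4527 -0.135   0.0523] yaw -1.400 F [0.7 0.1 0.1] w 0.700 j7 -0.86
 shift/150mm [0.003 0.008 0.002]  turn/0.5 [-0.005  0.001  0.004]
```

Emit:
play_rows(
  rows=[
    [0,0.007,0.004,-0.004,0,0,0.7],
    [0,0,0.004,0,0,0,0.7],
    [0,0,0.004,0,0,0,0.7],
    [0,0,0.004,0,0,0,0.7],
    [0,0,0.004,0,0,0,0.7],
  ],
)

```text
clock: 23.2
position: [0.4532, -0.1354, 0.0511]
ee_rot: [-2.4, 2.022, -0.005]
force: [-2.4, 1.0, 12.9]
width: 0.32
```

```bash
python3 -c "
from h import *
need(.4515,-.1356,.052,-1.402)"
```

```text
t=23.20 pos [ 0.4532 -0.1354  0.0511] yaw -1.400 F [-2.4  1.  12.9] w 0.320 j7 -0.86
 shift/150mm [-0.     0.011 -0.006]  turn/0.5 [-0.009 -0.     0.004]
```

Emit:
play_rows(
  rows=[
    [0,0,-0.1,0,0,0,0.8],
    [0,0,-0.28,0,0,0,0.8],
    [0,0,-0.28,0,0,0,0.8],
    [0,0,-0.28,0,0,0,0.8],
    [-0.1,-0.1,-0.05,0,0,0,0.8],
  ],
)

```text
clock: 23.7
position: [0.4618, -0.1204, 0.2031]
ee_rot: [2.396, -2.029, -0.002]
force: [1.1, 0.1, -0.7]
width: 0.316
```

Emit:
play_rows(
  rows=[
    [-0.23,-0.23,0,0,0,0,0.8],
    [-0.23,-0.23,0,0,0,0,0.8],
    [-0.23,-0.23,0,0,0,0,0.8],
    [-0.23,-0.23,0,0,0,0,0.8],
    [-0.2,-0.2,0,0,0,0,0.8],
  ],
)

```text
clock: 24.2
position: [0.6044, 0.0753, 0.2076]
ee_rot: [-2.384, 2.038, -0.004]
force: [0.2, -0.6, -0.3]
width: 0.321
```

```bash
python3 -c "
from h import *
need(.6095,.105,.2,-1.402)"
```

```text
t=24.20 pos [0.6044 0.0753 0.2076] yaw -1.415 F [ 0.2 -0.6 -0.3] w 0.321 j7 -1.40
 shift/150mm [-0.19  -0.064  0.051]  turn/0.5 [-0.01   0.002 -0.025]
```

Emit:
play_rows(
  rows=[
    [-0.12,-0.04,0,-0.01,0,-0.02,0.8],
    [-0.04,0.02,0,0,0,0,0.8],
    [0,0,0,0,0,0,0.8],
    [0,0,0,0,0,0,0.8],
  ],
)

```text
clock: 24.6
position: [0.6035, 0.1049, 0.2056]
ee_rot: [2.404, -2.02, -0.004]
force: [-0.2, -1.4, -0.5]
width: 0.316
```

```bash
python3 -c "
from h import *
need(.6095,.105,.2,-1.402)
m,im=grab('wrist','w10.png')"
```

```text
t=24.60 pos [0.6035 0.1049 0.2056] yaw -1.398 F [-0.2 -1.4 -0.5] w 0.316 j7 -1.43
 shift/150mm [ 0.007 -0.04   0.037]  turn/0.5 [0.005 0.002 0.009]
```

View pics/w10.png

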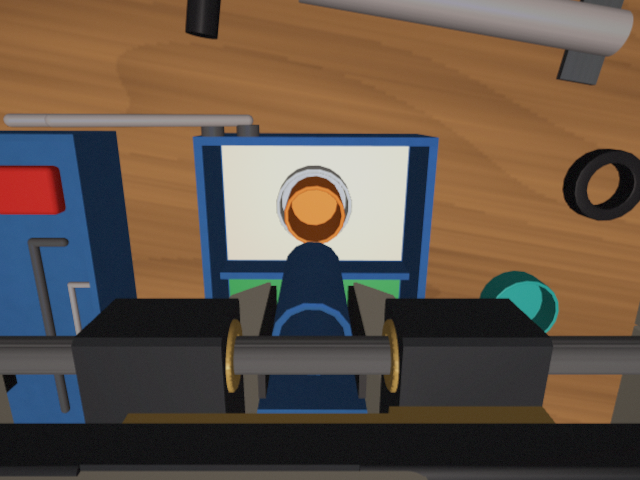

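```bash
python3 -c "
from h import *
m=camera_model('wrist');o,R=st();print(o['position'],R[:,2])
circ(m,(283.5,214),(346.5,214),(315,182),(315,244.5),.060)
circ(m,(272.5,338),(352.5,338),(312,303),(312,373),.2305)
P=ray(m,[(313,243)],.2056-.0511);print('bottom far pt',P)
"
```

```text
[0.60345931 0.10452483 0.20573544] [-2.54457988e-03  6.79937238e-04 -9.99996531e-01]
lr [0.6091 0.1032] tb [0.6091 0.1032] diam 0.0472 0.048
lr [0.603  0.1042] tb [0.6026 0.1043] diam 0.0288 0.0283
bottom far pt [[0.61512709 0.10597008 0.1545    ]]
```

Emit:
play_rows(
  rows=[
    [0,-0.05,0.1,0.005,0,0.01,0.8],
    [0,0,0.2,0,0,0,0.8],
    [0,0,0.15,0,0,0,0.8],
    [0,0,0,0,0,0,0.8],
  ],
)

```text
clock: 25.05
position: [0.6118, 0.1, 0.1358]
ee_rot: [-2.388, 2.037, -0.003]
force: [-0.0, -0.5, 0.4]
width: 0.314
```

```bash
python3 -c "
from h import *
need(.611,.1043,.0621,-1.402)"
```

```text
t=25.05 pos [0.6118 0.1    0.1358] yaw -1.412 F [-0.  -0.5  0.4] w 0.314 j7 -1.39
 shift/150mm [-0.029  0.003  0.491]  turn/0.5 [-0.007  0.001 -0.02 ]
```

Emit:
play_rows(
  rows=[
    [-0.028,0.003,0.05,-0.007,0,-0.02,0.8],
    [0,0,0.02,0,0,0,0.8],
    [0,0,0,0,0,0,0.8],
  ],
)

```text
clock: 25.35
position: [0.6115, 0.1023, 0.1254]
ee_rot: [-2.398, 2.029, -0.001]
force: [0.4, -0.0, -0.0]
width: 0.315
```

```bash
python3 -c "
from h import *
need(.611,.1043,.0621,-1.402)
grab('wrist','w11.png');grab('side','s2.png')
im=cv2.imread('pics/s2.png')[150:300,200:400];cv2.imwrite('pics/s2c.png',cv2.resize(im,None,fx=4,fy=4,interpolation=cv2.INTER_CUBIC))"
```

```text
t=25.35 pos [0.6115 0.1023 0.1254] yaw -1.404 F [ 0.4 -0.  -0. ] w 0.315 j7 -1.39
 shift/150mm [-0.014  0.001  0.422]  turn/0.5 [-0.001 -0.001 -0.005]
```

View pics/w11.png

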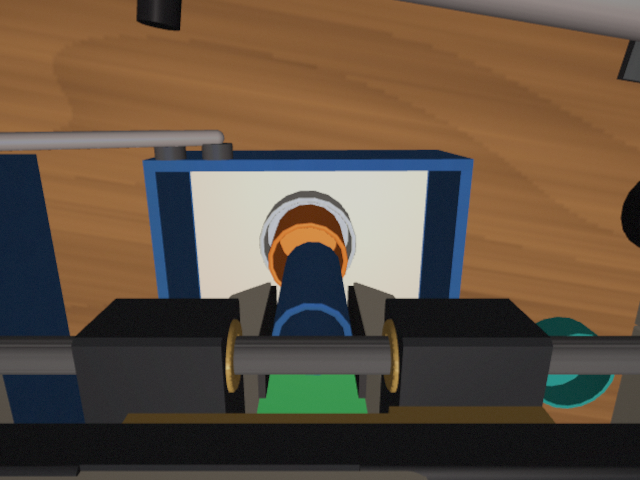

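View pics/s2c.png

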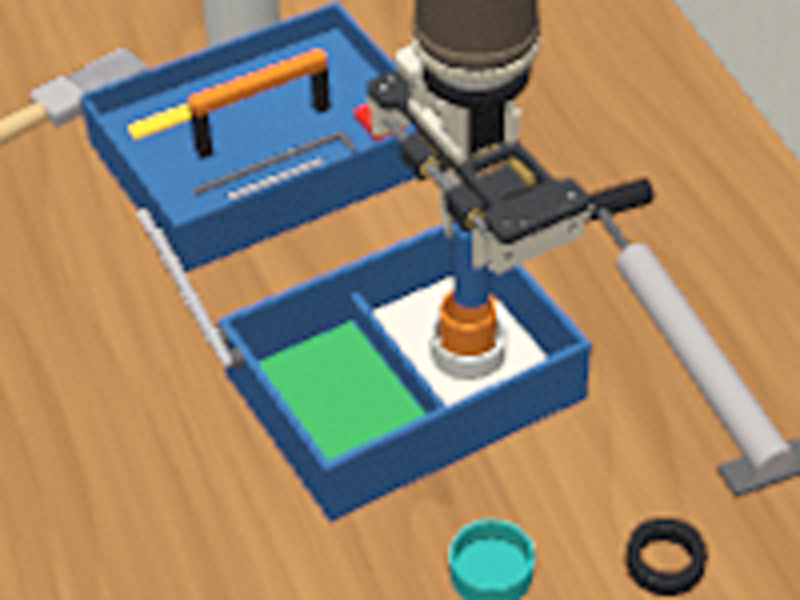

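```bash
python3 -c "
from h import *
m=camera_model('wrist');o,R=st();print(o['position'],o['clock'])
circ(m,(268.5,260),(348.5,260),(308,223),(308,299),.060)
P=ray(m,[(313,242.5)],.1254-.0511)[0];print('bottom centre',P[:2]-R[:2,1]*-.015)
P=ray(m,[(281.5,262),(343,262)],.1254-.0511);print(P)
"
```

```text
[0.61159762 0.10265659 0.12578655] 25.45
lr [0.6087 0.104 ] tb [0.6075 0.1041] diam 0.0456 0.0459
bottom centre [0.6088865  0.10153166]
[[0.61014626 0.11880088 0.0743    ]
 [0.61560702 0.08639334 0.0743    ]]
```

```bash
python3 -c "
from h import *
need(.6108,.105,.0621,-1.402)"
```

```text
t=25.45 pos [0.6116 0.1027 0.1258] yaw -1.404 F [-0.2 -0.7  0.1] w 0.317 j7 -1.39
 shift/150mm [-0.016  0.003  0.425]  turn/0.5 [-0.002 -0.    -0.004]
```

Emit:
play_rows(
  rows=[
    [-0.016,0.003,0.05,0,0,-0.004,0.8],
    [0,0,0.06,0,0,0,0.8],
    [0,0,0,0,0,0,0.8],
  ],
)

```text
clock: 25.75
position: [0.6115, 0.1056, 0.1093]
ee_rot: [-2.399, 2.024, -0.003]
force: [0.7, -0.3, -0.4]
width: 0.319
```

```bash
python3 -c "
from h import *
need(.6108,.105,.0621,-1.402)"
```

```text
t=25.75 pos [0.6115 0.1056 0.1093] yaw -1.401 F [ 0.7 -0.3 -0.4] w 0.319 j7 -1.38
 shift/150mm [0.003 0.007 0.315]  turn/0.5 [-0.008  0.001  0.001]
```

Bottom is just inside the middle cup's rim height; continue down.

Emit:
play_rows(
  rows=[
    [0.003,0.007,0.07,-0.005,0,0,0.8],
    [0,0,0.09,0,0,0,0.8],
    [0,0,0.05,0,0,0,0.8],
    [0,0,0,0,0,0,0.8],
  ],
)

```text
clock: 26.15
position: [0.61, 0.105, 0.0743]
ee_rot: [-2.401, 2.025, 0.0]
force: [-0.5, 0.9, -0.0]
width: 0.319
```

```bash
python3 -c "
from h import *
need(.6108,.105,.0621,-1.402)"
```

```text
t=26.15 pos [0.61   0.105  0.0743] yaw -1.401 F [-0.5  0.9 -0. ] w 0.319 j7 -1.36
 shift/150mm [ 0.001 -0.005  0.081]  turn/0.5 [-0.     0.001  0.001]
```

Emit:
play_rows(
  rows=[
    [0,-0.003,0.05,0,0,0,0.8],
    [0,0,0.02,0,0,0,0.8],
    [0,0,0.005,0,0,0,0.8],
  ],
)

```text
clock: 26.45
position: [0.6108, 0.1048, 0.0622]
ee_rot: [-2.401, 2.026, 0.0]
force: [-1.5, -1.6, 11.6]
width: 0.319
```

```bash
python3 -c "
from h import *
need(.6108,.105,.0621,-1.402)"
```

```text
t=26.45 pos [0.6108 0.1048 0.0622] yaw -1.402 F [-1.5 -1.6 11.6] w 0.319 j7 -1.35
 shift/150mm [-0.001  0.     0.   ]  turn/0.5 [-0.     0.     0.001]
```

Seated at the expected height with contact. Release and rise.

Emit:
play_rows(
  rows=[
    [0,0,-0.006,0,0,0,0.8],
    [0,0,0,0,0,0,-0.3],
    [0,0,0,0,0,0,-0.3],
    [0,0,-0.1,0,0,0,-0.3],
    [0,0,-0.28,0,0,0,-0.3],
  ],
)

```text
clock: 26.95
position: [0.6079, 0.1046, 0.1182]
ee_rot: [2.396, -2.022, -0.007]
force: [0.0, 0.5, 0.1]
width: 0.615
```

Emit:
play_rows(
  rows=[
    [0,0,-0.28,0,0,0,-0.8],
    [0,0,-0.2,0,0,0,-0.8],
    [0,0,0,0,0,0,-1],
    [0,0,0,0,0,0,-1],
  ],
)

```text
clock: 27.35
position: [0.6114, 0.1042, 0.2029]
ee_rot: [-2.398, 2.025, -0.003]
force: [-0.5, -0.3, -0.8]
width: 0.947
```

```bash
python3 -c "
from h import *
need(.5,-.3,.2,-1.402)
grab('wrist','w12.png')"
```

```text
t=27.35 pos [0.6114 0.1042 0.2029] yaw -1.403 F [-0.5 -0.3 -0.8] w 0.947 j7 -1.43
 shift/150mm [2.533 1.182 0.014]  turn/0.5 [-0.007  0.    -0.002]
```

View pics/w12.png

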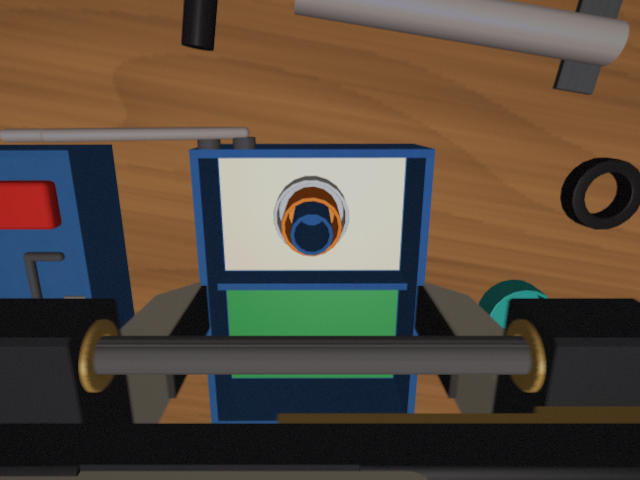

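Emit:
play_rows(
  rows=[
    [0.28,0.13,-0.1,0,0,0,-1],
    [0.28,0.13,-0.1,0,0,0,-1],
    [0.28,0.13,-0.1,0,0,0,-1],
    [0.28,0.13,0,0,0,0,-1],
    [0.28,0.13,0,0,0,0,-1],
  ],
)

```text
clock: 27.9
position: [0.5489, -0.1169, 0.2441]
ee_rot: [2.415, -2.008, -0.006]
force: [0.9, 0.3, -1.0]
width: 0.996
```

Emit:
play_rows(
  rows=[
    [0.28,0.13,0,0,0,0,-1],
    [0.28,0.13,0,0,0,0,-1],
    [0.28,0.13,0,0,0,-0.28,-1],
    [0.1,0.1,0,0,0,-0.28,-1],
    [0,0,0,0,0,-0.28,-1],
  ],
)

```text
clock: 28.4
position: [0.4959, -0.2832, 0.2403]
ee_rot: [2.778, -1.457, -0.016]
force: [-0.1, 0.1, 1.0]
width: 0.998
```

Emit:
play_rows(
  rows=[
    [0,0,0,0,0,-0.28,-1],
    [0,0,0,0,0,-0.28,-1],
    [0,0,0,0,0,-0.28,-1],
    [0,0,0,0,0,-0.28,-1],
    [0,0,0,0,0,-0.28,-1],
  ],
)

```text
clock: 28.9
position: [0.4913, -0.2844, 0.235]
ee_rot: [-3.117, 0.379, 0.034]
force: [-0.4, -0.2, -0.7]
width: 1.002
```

```bash
python3 -c "
from h import *
need(.5,-.34,.25,.169)"
```

```text
t=28.90 pos [ 0.4913 -0.2844  0.235 ] yaw -0.242 F [-0.4 -0.2 -0.7] w 1.002 j7 0.31
 shift/150mm [ 0.143  0.346 -0.102]  turn/0.5 [-0.006  0.043 -0.822]
```

Emit:
play_rows(
  rows=[
    [0.06,0.15,0,0,0.04,-0.28,-1],
    [0.02,0.15,0,0,0,-0.28,-1],
    [0,0,0,0,0,-0.2,-1],
    [0,0,0,0,0,0,-1],
    [0,0,0,0,0,0,-1],
  ],
)

```text
clock: 29.4
position: [0.493, -0.3308, 0.2296]
ee_rot: [-3.126, -0.242, 0.014]
force: [-0.3, 0.4, -0.2]
width: 0.999
```

```bash
python3 -c "
from h import *
need(.5,-.34,.25,.169)
grab('wrist','w13.png')"
```

```text
t=29.40 pos [ 0.493  -0.3308  0.2296] yaw 0.155 F [-0.3  0.4 -0.2] w 0.999 j7 0.77
 shift/150mm [ 0.035  0.067 -0.137]  turn/0.5 [-0.014  0.017 -0.028]
```

View pics/w13.png

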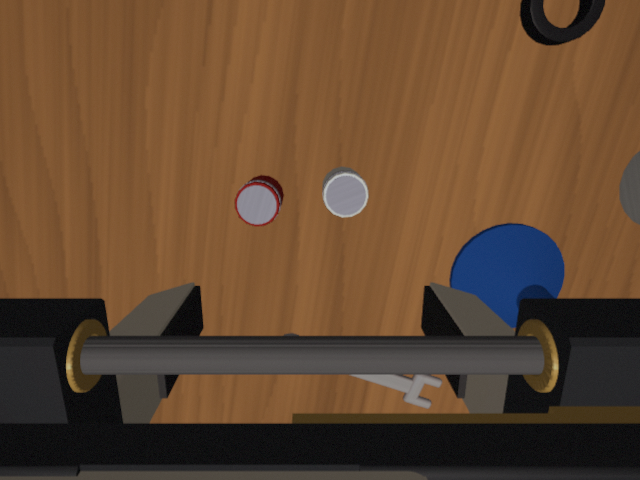

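```bash
python3 -c "
from h import *
m=camera_model('wrist')
circ(m,(234.5,204),(280.5,204),(257,182),(257,226.5),.048)
circ(m,(323,195),(369,195),(346,172),(346,217.5),.048)
"
```

```text
lr [ 0.4457 -0.3306] tb [ 0.4454 -0.3312] diam 0.0383 0.0377
lr [ 0.5171 -0.3117] tb [ 0.5171 -0.3117] diam 0.038 0.038
```

```bash
python3 -c "
from h import *
need(.5171,-.3117,.1,.169)"
```

```text
t=29.45 pos [ 0.4931 -0.3305  0.2296] yaw 0.155 F [-1.1 -0.  -0.6] w 1.003 j7 0.77
 shift/150mm [ 0.185 -0.093  0.863]  turn/0.5 [-0.014  0.017 -0.027]
```

Emit:
play_rows(
  rows=[
    [0.1,-0.05,0,-0.014,0.017,-0.025,-0.3],
    [0.085,-0.04,0.1,0,0,0,-0.3],
    [0,0,0.28,0,0,0,-0.3],
    [0,0,0.25,0,0,0,-0.3],
    [0,0,0,0,0,0,-0.3],
  ],
)

```text
clock: 29.95
position: [0.5255, -0.3051, 0.1305]
ee_rot: [-3.13, -0.267, -0.008]
force: [-1.1, -0.7, 0.1]
width: 0.659
```

```bash
python3 -c "
from h import *
need(.5171,-.3117,.022,.169)"
```

```text
t=29.95 pos [ 0.5255 -0.3051  0.1305] yaw 0.170 F [-1.1 -0.7  0.1] w 0.659 j7 0.75
 shift/150mm [-0.066  0.034  0.723]  turn/0.5 [ 0.    -0.01   0.002]
```

Emit:
play_rows(
  rows=[
    [-0.06,0.035,0.15,0,-0.01,0,-0.3],
    [0,0,0.2,0,0,0,-0.3],
    [0,0,0,0,0,0,-0.3],
    [0,0,0,0,0,0,-0.3],
  ],
)

```text
clock: 30.35
position: [0.5223, -0.3085, 0.0794]
ee_rot: [3.13, 0.272, 0.003]
force: [0.8, -0.1, 0.1]
width: 0.651
```

```bash
python3 -c "
from h import *
need(.5171,-.3117,.022,.169)"
```

```text
t=30.35 pos [ 0.5223 -0.3085  0.0794] yaw 0.173 F [ 0.8 -0.1  0.1] w 0.651 j7 0.77
 shift/150mm [-0.039  0.015  0.382]  turn/0.5 [ 0.001 -0.004  0.009]
```

Emit:
play_rows(
  rows=[
    [-0.04,0.015,0.05,0,0,0.01,-0.3],
    [0,0,0.02,0,0,0,-0.3],
    [0,0,0,0,0,0,-0.3],
  ],
)

```text
clock: 30.65
position: [0.5192, -0.3124, 0.0724]
ee_rot: [3.128, 0.264, 0.011]
force: [-0.7, -0.5, -1.3]
width: 0.656
```

```bash
python3 -c "
from h import *
need(.5171,-.3117,.022,.169)"
```

```text
t=30.65 pos [ 0.5192 -0.3124  0.0724] yaw 0.169 F [-0.7 -0.5 -1.3] w 0.656 j7 0.78
 shift/150mm [-0.015 -0.008  0.336]  turn/0.5 [ 0.007 -0.014 -0.001]
```

Emit:
play_rows(
  rows=[
    [-0.02,-0.005,0.12,0.005,-0.014,0,-0.3],
    [-0.01,0,0.15,0,0,0,-0.3],
    [0,0,0.06,0,0,0,-0.3],
    [0,0,0,0,0,0,0.3],
    [0,0,0,0,0,0,0.5],
  ],
)

```text
clock: 31.15
position: [0.5154, -0.3132, 0.0217]
ee_rot: [3.129, 0.263, 0.003]
force: [1.0, -0.2, 0.3]
width: 0.522
```

```bash
python3 -c "
from h import *
need(.5171,-.3117,.022,.169)"
```

```text
t=31.15 pos [ 0.5154 -0.3132  0.0217] yaw 0.168 F [ 1.  -0.2  0.3] w 0.522 j7 0.79
 shift/150mm [ 0.013 -0.008 -0.002]  turn/0.5 [ 0.004 -0.003 -0.002]
```

Emit:
play_rows(
  rows=[
    [0.01,-0.006,0,0,0,0,0.7],
    [0,0,0,0,0,0,0.7],
    [0,0,0,0,0,0,0.7],
  ],
)

```text
clock: 31.45
position: [0.5177, -0.3123, 0.0231]
ee_rot: [3.128, 0.263, 0.005]
force: [-0.5, -0.4, -1.1]
width: 0.407
```

```bash
python3 -c "
from h import *
c=np.array([.5515,.0945]);u=np.array([.9858,.1682]);v=np.array([-.1682,.9858])
for y in(0,.005,-.045):
  print(y,c-.0565*u+y*v)
need(.5171,-.3117,.022,.169)
need(*(c-.0565*u-.045*v),.16,.169)"
```

```text
0 [0.4958023 0.0849967]
0.005 [0.4949613 0.0899257]
-0.045 [0.5033713 0.0406357]
t=31.45 pos [ 0.5177 -0.3123  0.0231] yaw 0.168 F [-0.5 -0.4 -1.1] w 0.407 j7 0.79
 shift/150mm [-0.004 -0.005  0.007]  turn/0.5 [ 0.006 -0.006 -0.002]
t=31.45 pos [ 0.5177 -0.3123  0.0231] yaw 0.168 F [-0.5 -0.4 -1.1] w 0.407 j7 0.79
 shift/150mm [ 0.302 -2.333 -0.919]  turn/0.5 [ 0.006 -0.006 -0.002]
```

Emit:
play_rows(
  rows=[
    [0,0,-0.1,0,0,0,0.7],
    [0,0,-0.28,0,0,0,0.7],
    [0,0,-0.28,0,0,0,0.7],
    [0,-0.1,-0.2,0,0,0,0.7],
    [0.04,-0.28,0,0,0,0,0.7],
  ],
)

```text
clock: 31.95
position: [0.5127, -0.2604, 0.1616]
ee_rot: [3.125, 0.249, 0.008]
force: [1.0, 0.0, -1.3]
width: 0.407
```

Emit:
play_rows(
  rows=[
    [0.04,-0.28,0,0,0,0,0.7],
    [0.04,-0.28,0,0,0,0,0.7],
    [0.04,-0.28,0,0,0,0,0.7],
    [0.04,-0.28,0,0,0,0,0.7],
    [0.04,-0.28,0,0,0,0,0.7],
  ],
)

```text
clock: 32.45
position: [0.5103, -0.0435, 0.1694]
ee_rot: [3.122, 0.239, 0.027]
force: [0.8, 0.0, -1.5]
width: 0.408
```

```bash
python3 -c "
from h import *
need(.4926,.0946,.16,.169)"
```

```text
t=32.45 pos [ 0.5103 -0.0435  0.1694] yaw 0.153 F [ 0.8  0.  -1.5] w 0.408 j7 0.20
 shift/150mm [ 0.022 -0.928  0.053]  turn/0.5 [ 0.023 -0.033 -0.032]
```

Emit:
play_rows(
  rows=[
    [0,-0.27,0,0.02,-0.03,-0.03,0.7],
    [0,-0.27,0,0,0,0,0.7],
    [0,-0.25,0,0,0,0,0.7],
    [0,-0.06,0,0,0,0,0.7],
    [0,0,0,0,0,0,0.7],
  ],
)

```text
clock: 32.95
position: [0.4885, 0.0941, 0.1757]
ee_rot: [-3.127, -0.279, -0.014]
force: [-0.1, -0.4, 0.1]
width: 0.407
```

```bash
python3 -c "
from h import *
need(.4926,.0946,.09,.169)
grab('wrist','w14.png')"
```

```text
t=32.95 pos [0.4885 0.0941 0.1757] yaw 0.178 F [-0.1 -0.4  0.1] w 0.407 j7 -0.07
 shift/150mm [0.022 0.002 0.572]  turn/0.5 [-0.003 -0.019  0.017]
```

View pics/w14.png

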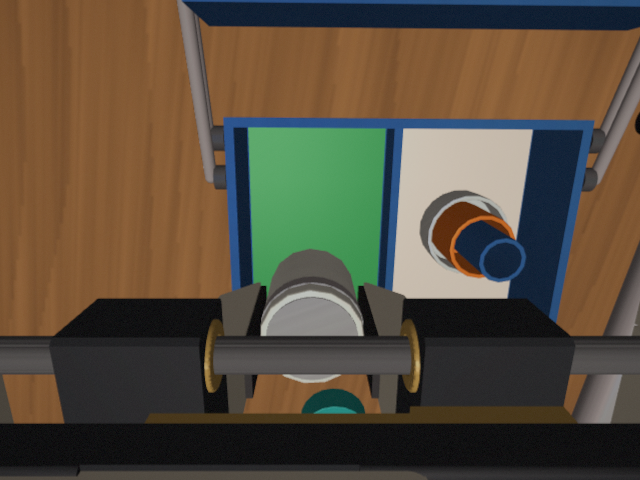

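Emit:
play_rows(
  rows=[
    [0,0,0.2,0,-0.015,0.015,0.7],
    [-0.01,0,0.25,0,0,0,0.7],
    [-0.01,0,0.12,0,0,0,0.7],
    [0,0,0,0,0,0,0.7],
  ],
)

```text
clock: 33.4
position: [0.49, 0.0862, 0.0912]
ee_rot: [3.131, 0.252, 0.014]
force: [0.6, 0.3, -0.2]
width: 0.409
```

```bash
python3 -c "
from h import *
need(.490,.0941,.029,.169)"
```

```text
t=33.40 pos [0.49   0.0862 0.0912] yaw 0.161 F [ 0.6  0.3 -0.2] w 0.409 j7 -0.05
 shift/150mm [ 0.005 -0.052  0.414]  turn/0.5 [ 0.002 -0.017 -0.017]
```

Emit:
play_rows(
  rows=[
    [0,-0.05,0.1,0,-0.015,-0.015,0.7],
    [-0.005,0,0.15,0,0,0,0.7],
    [0,0,0.08,0,0,0,0.7],
    [0,0,0,0,0,0,0.7],
  ],
)

```text
clock: 33.8
position: [0.4916, 0.0917, 0.042]
ee_rot: [3.13, 0.257, 0.008]
force: [-0.3, -0.4, -0.3]
width: 0.412
```

```bash
python3 -c "
from h import *
need(.490,.0941,.029,.169)"
```

```text
t=33.80 pos [0.4916 0.0917 0.042 ] yaw 0.164 F [-0.3 -0.4 -0.3] w 0.412 j7 -0.04
 shift/150mm [-0.008 -0.018  0.087]  turn/0.5 [ 0.003 -0.01  -0.01 ]
```

Emit:
play_rows(
  rows=[
    [-0.008,-0.01,0.06,0,-0.01,-0.01,0.7],
    [0,0,0.03,0,0,0,0.7],
    [0,0,0.004,0,0,0,0.7],
  ],
)

```text
clock: 34.1
position: [0.4915, 0.0934, 0.0283]
ee_rot: [3.129, 0.266, 0.003]
force: [-0.0, 0.4, -1.2]
width: 0.41
```

```bash
python3 -c "
from h import *
need(.490,.0941,.0281,.169)"
```

```text
t=34.10 pos [0.4915 0.0934 0.0283] yaw 0.169 F [-0.   0.4 -1.2] w 0.410 j7 -0.04
 shift/150mm [-0.009 -0.006  0.002]  turn/0.5 [ 0.002 -0.004  0.001]
```

Emit:
play_rows(
  rows=[
    [0,0,0.005,0,0,0,0.7],
    [0,0,0,0,0,0,-0.05],
    [0,0,0,0,0,0,-0.05],
    [0,0,-0.05,0,0,0,-0.05],
    [0,0,-0.2,0,0,0,-0.05],
  ],
)

```text
clock: 34.6
position: [0.49, 0.0931, 0.0647]
ee_rot: [3.129, 0.266, -0.003]
force: [0.9, -1.0, 0.7]
width: 0.527
```

Emit:
play_rows(
  rows=[
    [0,0,-0.28,0,0,0,-0.05],
    [0,0,-0.28,0,0,0,-0.3],
    [0,0.2,-0.2,0,0,0,-1],
    [0,0.28,0,0,0,0,-1],
    [0,0.28,0,0,0,0,-1],
  ],
)

```text
clock: 35.1
position: [0.5116, -0.0149, 0.1911]
ee_rot: [-3.127, -0.285, -0.012]
force: [-0.0, 0.0, -0.2]
width: 0.824
```

```bash
python3 -c "
from h import *
need(.4456,-.3309,.2,.169)
grab('wrist','w15.png')"
```

```text
t=35.10 pos [ 0.5116 -0.0149  0.1911] yaw 0.182 F [-0.   0.  -0.2] w 0.824 j7 0.18
 shift/150mm [-0.813  1.992 -0.068]  turn/0.5 [-0.002 -0.016  0.025]
```

View pics/w15.png

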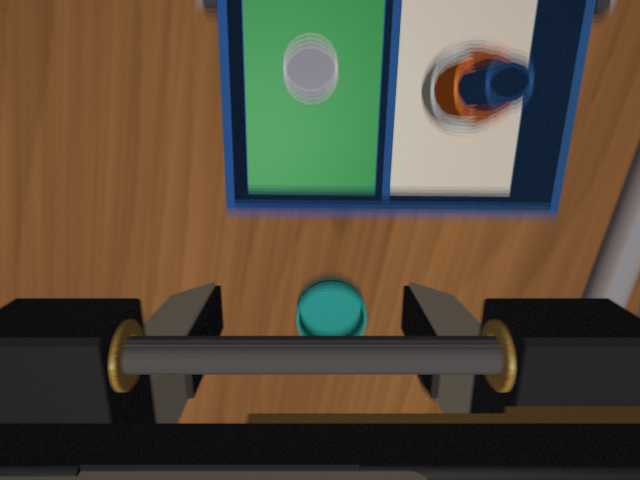

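Emit:
play_rows(
  rows=[
    [-0.11,0.28,0,0,0,0.02,-1],
    [-0.11,0.28,0,0,0,0,-1],
    [-0.11,0.28,0,0,0,0,-1],
    [-0.11,0.28,0,0,0,0,-1],
    [-0.11,0.28,0,0,0,0,-1],
  ],
)

```text
clock: 35.65
position: [0.4673, -0.2434, 0.1953]
ee_rot: [3.129, 0.265, 0.026]
force: [1.4, -0.0, 0.1]
width: 1.002
```

Emit:
play_rows(
  rows=[
    [-0.11,0.25,0,0,0,0,-1],
    [-0.05,0.1,0,0,0,0,-1],
    [0,0,0,0,0,0,-1],
  ],
)

```text
clock: 35.95
position: [0.4483, -0.3086, 0.1974]
ee_rot: [3.127, 0.248, 0.027]
force: [-0.1, 0.0, 0.2]
width: 0.999
```

```bash
python3 -c "
from h import *
need(.4456,-.3309,.12,.169)
grab('wrist','w16.png')"
```

```text
t=35.95 pos [ 0.4483 -0.3086  0.1974] yaw 0.158 F [-0.1  0.   0.2] w 0.999 j7 0.80
 shift/150mm [-0.05   0.141  0.516]  turn/0.5 [ 0.013 -0.034 -0.021]
```

View pics/w16.png

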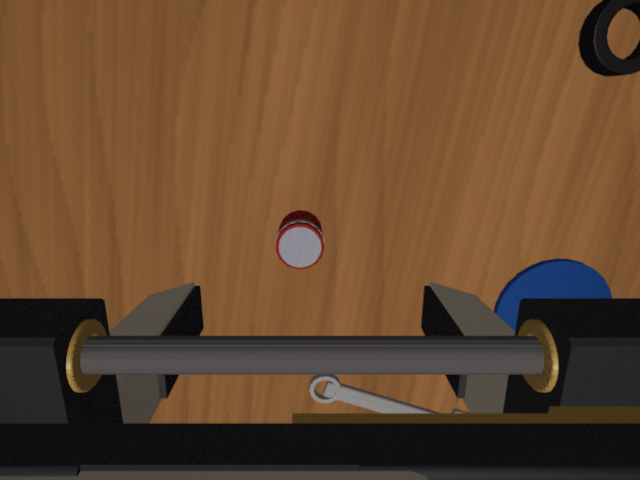

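```bash
python3 -c "
from h import *
m=camera_model('wrist')
circ(m,(276.5,246),(323.5,246),(300,222),(300,269.5),.048)
print(ray(m,[(325,388)],.005))
"
```

```text
lr [ 0.4457 -0.3295] tb [ 0.4457 -0.3296] diam 0.0364 0.0387
[[ 0.49392916 -0.4847468   0.005     ]]
```

Emit:
play_rows(
  rows=[
    [-0.03,0.1,0.1,0.013,-0.03,-0.02,-1],
    [-0.02,0.03,0.28,0,0,0,-1],
    [-0.01,0,0.25,0,0,0,-1],
    [0,0,0,0,0,0,-1],
  ],
)

```text
clock: 36.4
position: [0.4486, -0.322, 0.103]
ee_rot: [-3.127, -0.278, -0.012]
force: [-0.9, -0.3, 0.2]
width: 1.0
```

```bash
python3 -c "
from h import *
need(.4457,-.3297,.0225,.169)"
```

```text
t=36.40 pos [ 0.4486 -0.322   0.103 ] yaw 0.178 F [-0.9 -0.3  0.2] w 1.000 j7 0.89
 shift/150mm [-0.033  0.048  0.537]  turn/0.5 [-0.003 -0.016  0.017]
```

Emit:
play_rows(
  rows=[
    [-0.03,0.045,0.15,0,-0.015,0.015,-1],
    [-0.01,0,0.2,0,0,0,-1],
    [0,0,0.1,0,0,0,-0.5],
    [0,0,0,0,0,0,-0.2],
  ],
)

```text
clock: 36.8
position: [0.4504, -0.3244, 0.0395]
ee_rot: [-3.127, -0.279, -0.009]
force: [1.1, -0.2, 0.7]
width: 0.872
```

```bash
python3 -c "
from h import *
need(.4457,-.3297,.0225,.169)"
```

```text
t=36.80 pos [ 0.4504 -0.3244  0.0395] yaw 0.178 F [ 1.1 -0.2  0.7] w 0.872 j7 0.93
 shift/150mm [-0.038  0.029  0.113]  turn/0.5 [-0.004 -0.012  0.017]
```

Emit:
play_rows(
  rows=[
    [-0.035,0.03,0.08,0,-0.01,0.015,0],
    [0,0.01,0.03,0,0,0,0.4],
    [0,0,0,0,0,0,0.6],
    [0,0,0,0,0,0,0.6],
  ],
)

```text
clock: 37.2
position: [0.4499, -0.3311, 0.0265]
ee_rot: [3.13, 0.271, 0.009]
force: [0.2, 0.3, 0.1]
width: 0.527
```

```bash
python3 -c "
from h import *
need(.4457,-.3297,.0225,.169)"
```

```text
t=37.20 pos [ 0.4499 -0.3311  0.0265] yaw 0.173 F [0.2 0.3 0.1] w 0.527 j7 0.94
 shift/150mm [-0.026 -0.014  0.027]  turn/0.5 [ 0.001 -0.011  0.007]
```

Emit:
play_rows(
  rows=[
    [-0.025,-0.01,0.025,0,-0.01,0,0.7],
    [0,0,0.005,0,0,0,0.7],
    [0,0,0,0,0,0,0.7],
  ],
)

```text
clock: 37.5
position: [0.4458, -0.3306, 0.0228]
ee_rot: [3.129, 0.27, 0.002]
force: [1.4, -0.3, -0.9]
width: 0.406
```

```bash
python3 -c "
from h import *
need(.4457,-.3297,.0225,.169)
c=np.array([.5515,.0945]);u=np.array([.9858,.1682]);v=np.array([-.1682,.9858])
t=c-.06*u-.04*v;print(t)
need(*t,.18,.169)"
```

```text
t=37.50 pos [ 0.4458 -0.3306  0.0228] yaw 0.172 F [ 1.4 -0.3 -0.9] w 0.406 j7 0.94
 shift/150mm [ 0.    -0.006  0.002]  turn/0.5 [ 0.003 -0.002  0.006]
[0.49908  0.044976]
t=37.50 pos [ 0.4458 -0.3306  0.0228] yaw 0.172 F [ 1.4 -0.3 -0.9] w 0.406 j7 0.94
 shift/150mm [ 0.78  -2.404 -1.051]  turn/0.5 [ 0.003 -0.002  0.006]
```

Emit:
play_rows(
  rows=[
    [0,0,-0.1,0,0,0,0.7],
    [0,0,-0.28,0,0,0,0.7],
    [0,0,-0.28,0,0,0,0.7],
    [0.05,-0.1,-0.28,0,0,0,0.7],
    [0.1,-0.28,0,0,0,0,0.7],
  ],
)

```text
clock: 38.0
position: [0.4557, -0.2747, 0.1676]
ee_rot: [3.129, 0.254, -0.003]
force: [1.1, 0.5, -1.2]
width: 0.411
```

Emit:
play_rows(
  rows=[
    [0.1,-0.28,0,0,0,0,0.7],
    [0.1,-0.28,0,0,0,0,0.7],
    [0.1,-0.28,0,0,0,0,0.7],
    [0.1,-0.28,0,0,0,0,0.7],
    [0.1,-0.28,0,0,0,0,0.7],
  ],
)

```text
clock: 38.5
position: [0.4974, -0.0491, 0.1699]
ee_rot: [3.128, 0.246, 0.006]
force: [2.2, 0.0, -0.6]
width: 0.407
```

```bash
python3 -c "
from h import *
need(.4991,.045,.16,.169)"
```

```text
t=38.50 pos [ 0.4974 -0.0491  0.1699] yaw 0.157 F [ 2.2  0.  -0.6] w 0.407 j7 0.24
 shift/150mm [ 0.109 -0.618  0.064]  turn/0.5 [ 0.008 -0.007 -0.024]
```

Emit:
play_rows(
  rows=[
    [0.05,-0.26,0,0,0,-0.02,0.7],
    [0.04,-0.24,0,0,0,0,0.7],
    [0,-0.06,0,0,0,0,0.7],
    [0,0,0,0,0,0,0.7],
  ],
)

```text
clock: 38.9
position: [0.4969, 0.0475, 0.1696]
ee_rot: [3.128, 0.28, 0.008]
force: [-0.1, -0.8, -0.5]
width: 0.41
```

```bash
python3 -c "
from h import *
need(.4991,.045,.0278,.169)
grab('wrist','w17.png')"
```

```text
t=38.90 pos [0.4969 0.0475 0.1696] yaw 0.178 F [-0.1 -0.8 -0.5] w 0.410 j7 0.05
 shift/150mm [0.007 0.017 0.945]  turn/0.5 [ 0.003 -0.01   0.019]
```

View pics/w17.png

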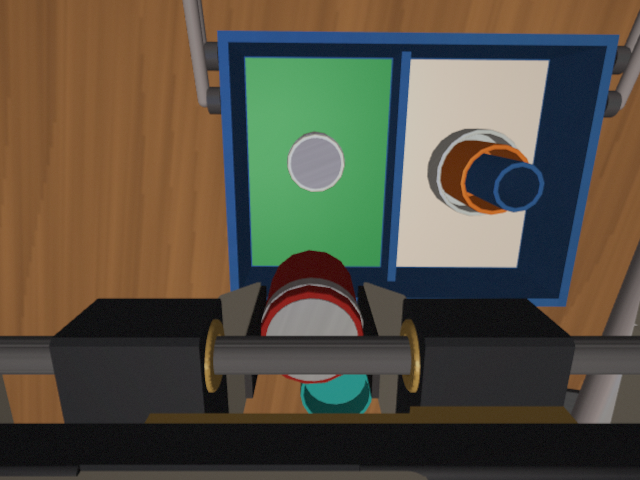

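Emit:
play_rows(
  rows=[
    [0,0,0.2,0,-0.01,0.015,0.7],
    [-0.005,-0.01,0.25,0,0,0,0.7],
    [-0.005,-0.01,0.12,0,0,0,0.7],
    [0,0,0,0,0,0,0.7],
  ],
)

```text
clock: 39.35
position: [0.4974, 0.0422, 0.0831]
ee_rot: [3.127, 0.253, 0.007]
force: [-0.0, -0.7, -0.1]
width: 0.41
```

```bash
python3 -c "
from h import *
need(.4985,.045,.0278,.169)"
```

```text
t=39.35 pos [0.4974 0.0422 0.0831] yaw 0.161 F [-0.  -0.7 -0.1] w 0.410 j7 0.08
 shift/150mm [ 0.008 -0.019  0.369]  turn/0.5 [ 0.009 -0.008 -0.015]
```

Emit:
play_rows(
  rows=[
    [0,-0.02,0.1,0.005,-0.008,-0.015,0.7],
    [-0.005,0,0.13,0,0,0,0.7],
    [0,0,0.08,0,0,0,0.7],
    [0,0,0,0,0,0,0.7],
  ],
)

```text
clock: 39.75
position: [0.4989, 0.039, 0.0383]
ee_rot: [3.128, 0.252, 0.006]
force: [-1.2, -0.2, -1.5]
width: 0.408
```

```bash
python3 -c "
from h import *
need(.4985,.045,.0278,.169)"
```

```text
t=39.75 pos [0.4989 0.039  0.0383] yaw 0.161 F [-1.2 -0.2 -1.5] w 0.408 j7 0.10
 shift/150mm [ 0.004 -0.04   0.07 ]  turn/0.5 [ 0.008 -0.006 -0.016]
```

Emit:
play_rows(
  rows=[
    [0,-0.035,0.04,0.005,-0.005,-0.015,0.7],
    [0,0,0.025,0,0,0,0.7],
    [0,0,0.006,0,0,0,0.7],
  ],
)

```text
clock: 40.05
position: [0.4997, 0.0438, 0.0291]
ee_rot: [3.129, 0.263, 0.006]
force: [-0.1, 0.4, 0.3]
width: 0.407
```

```bash
python3 -c "
from h import *
need(.4985,.045,.0278,.169)"
```

```text
t=40.05 pos [0.4997 0.0438 0.0291] yaw 0.168 F [-0.1  0.4  0.3] w 0.407 j7 0.11
 shift/150mm [-0.006 -0.009  0.009]  turn/0.5 [ 0.003 -0.007 -0.003]
```

Emit:
play_rows(
  rows=[
    [0,0,0.012,0,0,0,0.7],
    [0,0,0,0,0,0,-0.05],
    [0,0,0,0,0,0,-0.05],
    [0,0,-0.05,0,0,0,-0.05],
    [0,0,-0.2,0,0,0,-0.05],
  ],
)

```text
clock: 40.55
position: [0.4981, 0.0438, 0.0643]
ee_rot: [3.129, 0.264, -0.0]
force: [1.1, 0.5, 0.0]
width: 0.525
```

Emit:
play_rows(
  rows=[
    [0,0,-0.28,0,0,0,-0.05],
    [0,0,-0.28,0,0,0,-0.3],
    [0,0.1,-0.28,0,0,0,-1],
    [0,0,0,0,0,0,-1],
    [0,0,0,0,0,0,-1],
  ],
)

```text
clock: 41.05
position: [0.5016, 0.0289, 0.2011]
ee_rot: [3.129, 0.264, 0.01]
force: [-0.2, 0.0, -1.1]
width: 0.824
```

```bash
python3 -c "
from h import *
need(.5133,.318,.24,-1.402)
grab('wrist','w18.png');grab('side','s3.png')
im=cv2.imread('pics/s3.png')[150:300,200:400];cv2.imwrite('pics/s3c.png',cv2.resize(im,None,fx=4,fy=4,interpolation=cv2.INTER_CUBIC))"
```

```text
t=41.05 pos [0.5016 0.0289 0.2011] yaw 0.168 F [-0.2  0.  -1.1] w 0.824 j7 0.08
 shift/150mm [ 0.401 -1.887 -0.26 ]  turn/0.5 [-0.007 -0.012  3.141]
```

View pics/w18.png

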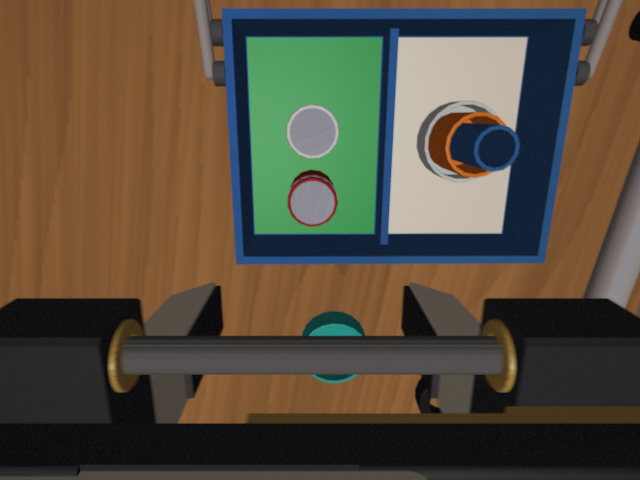

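View pics/s3c.png

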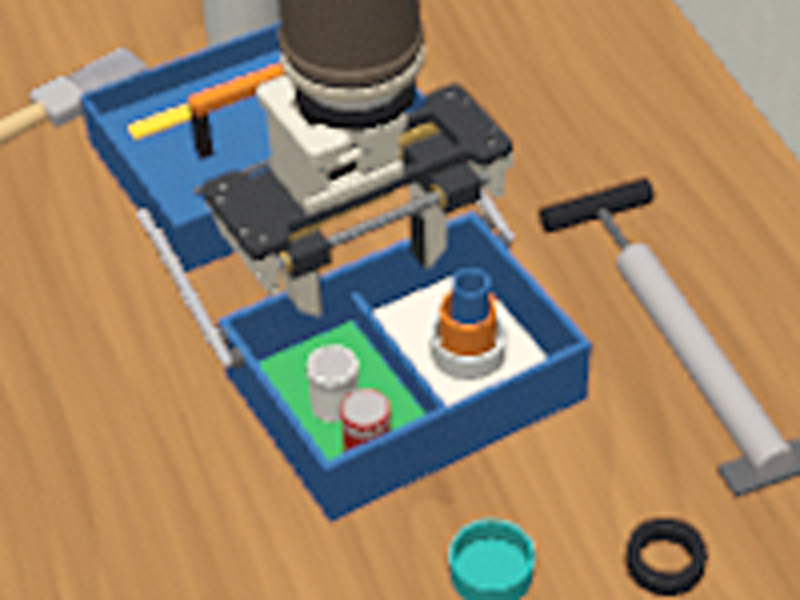

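Both images show the two tins upright in the green bay and the cups nested upright. A numeric check in the box frame:

```bash
cat >> h.py <<'E'
def bx(p,c=np.array([.5515,.0945]),yaw=.169):
    u=np.array([np.cos(yaw),np.sin(yaw)]);d=np.asarray(p)[...,:2]-c
    return np.stack([d@u,d@[-u[1],u[0]]],-1).round(4)
E
python3 -c "
from h import *
m=camera_model('wrist')
for n,l,r,t,b,z in [('white',287,338.5,105.5,158,.053),('red',287.5,337.5,177,227,.053),('s',472.5,519.5,123.5,172,.087),('l',417,0,100,0,.031)]:
    if r:
        P=ray(m,[(l,(t+b)/2),(r,(t+b)/2),((l+r)/2,t),((l+r)/2,b)],z);c=P.mean(0);print(n,c.round(4),bx(c),np.linalg.norm(P[0]-P[1]))
S=camera_model('side')
for n,px,z in [('white',(332,361),.053),('red',(366,408),.053),('s',(471,280),.087)]:
    p=ray(S,np.array(px)/4+[200,150],z)[0];print('side',n,bx(p))
# m/l/s in side: expected pixel of rims if seated
u=np.array([np.cos(.169),np.sin(.169)]);c=np.array([.6085,.104])
for z in(.031,.06,.087): print(z,(proj(S,[*c,z])-[200,150])*4)
"
```

```text
white [0.4919 0.0929 0.053 ] [-0.059   0.0085] 0.03664886758217944
red [0.5003 0.0428 0.053 ] [-0.0592 -0.0424] 0.0373151614312679
s [0.6088 0.104  0.087 ] [ 0.0581 -0.0003] 0.030172864752455186
side white [-0.0574  0.0062]
side red [-0.0585 -0.0479]
side s [ 0.0607 -0.004 ]
0.031 [[464.69151127 327.60265212]]
0.06 [[464.92228288 302.50030104]]
0.087 [[465.14373136 278.4120807 ]]
```

Emit:
play_rows(
  rows=[
    [0,-0.1,-0.25,0,0,0,-1],
    [0.05,-0.26,-0.1,0,0,0,-1],
    [0.05,-0.26,0,0,0,0,-1],
    [0.05,-0.26,0,0,0,0,-1],
    [0.05,-0.26,0,0,0,0,-1],
  ],
)

```text
clock: 41.65
position: [0.4998, 0.201, 0.2475]
ee_rot: [3.125, 0.245, -0.01]
force: [1.4, -0.8, 0.6]
width: 1.0
```

Emit:
play_rows(
  rows=[
    [0.05,-0.26,0,0,0,0,-1],
    [0.05,-0.26,0,0,0,0.28,-1],
    [0,0,0,0,0,0.28,-1],
    [0,0,0,0,0,0.28,-1],
    [0,0,0,0,0,0.28,-1],
  ],
)

```text
clock: 42.15
position: [0.4959, 0.2919, 0.237]
ee_rot: [3.06, -0.635, -0.026]
force: [0.0, 0.3, -0.4]
width: 0.996
```

Emit:
play_rows(
  rows=[
    [0,0,0,0,0,0.28,-1],
    [0,0,0,0,0,0.28,-1],
    [0,0,0,0,0,0.28,-1],
    [0,0,0,0,0,0.28,-1],
    [0,0,0,0,0,0.28,-1],
  ],
)

```text
clock: 42.65
position: [0.491, 0.2917, 0.2274]
ee_rot: [2.617, -1.67, -0.023]
force: [-0.1, -0.9, 0.9]
width: 1.002
```

```bash
python3 -c "
from h import *
need(.5136,.3169,.22,-1.402)"
```

```text
t=42.65 pos [0.491  0.2917 0.2274] yaw -1.136 F [-0.1 -0.9  0.9] w 1.002 j7 -1.62
 shift/150mm [-0.089 -0.209  0.041]  turn/0.5 [ 0.076 -0.025  0.532]
```

Emit:
play_rows(
  rows=[
    [0,0,0,0.05,-0.02,0.28,-1],
    [0,0,0,0,0,0.2,-1],
    [-0.1,-0.15,0,0,0,0,-1],
    [-0.05,-0.05,0,0,0,0,-1],
    [0,0,0,0,0,0,-1],
  ],
)

```text
clock: 43.15
position: [0.5123, 0.319, 0.218]
ee_rot: [2.392, -1.995, -0.014]
force: [-0.8, -0.4, -0.2]
width: 1.002
```

```bash
python3 -c "
from h import *
need(.5136,.3169,.19,-1.402)
grab('wrist','w19.png')"
```

```text
t=43.15 pos [0.5123 0.319  0.218 ] yaw -1.390 F [-0.8 -0.4 -0.2] w 1.002 j7 -1.85
 shift/150mm [ 0.014 -0.011  0.187]  turn/0.5 [ 0.052 -0.021  0.023]
```

View pics/w19.png

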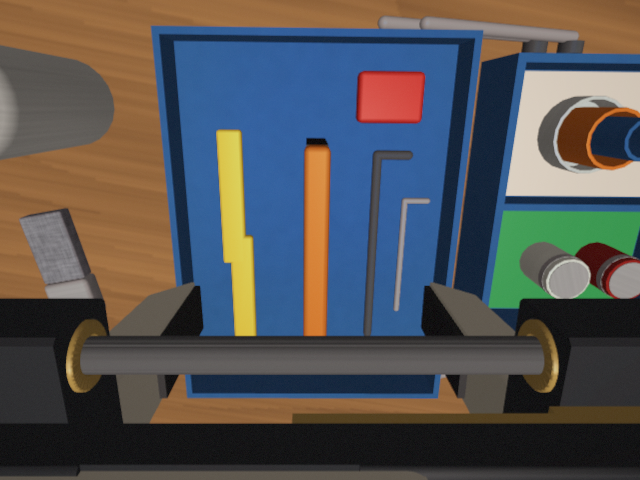

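Emit:
play_rows(
  rows=[
    [0.014,-0.01,0.05,0.05,-0.02,0.02,-1],
    [0,0,0.15,0,0,0,-1],
    [0,0,0.15,0,0,0,-1],
    [0,0,0,0,0,0,-1],
  ],
)

```text
clock: 43.6
position: [0.5113, 0.3135, 0.1628]
ee_rot: [2.399, -2.022, -0.001]
force: [-0.1, -0.1, 0.0]
width: 1.002
```

```bash
python3 -c "
from h import *
need(.5136,.3169,.130,-1.402)"
```

```text
t=43.60 pos [0.5113 0.3135 0.1628] yaw -1.401 F [-0.1 -0.1  0. ] w 1.002 j7 -1.83
 shift/150mm [-0.02  -0.02   0.219]  turn/0.5 [ 0.007 -0.004  0.002]
```

Emit:
play_rows(
  rows=[
    [-0.02,-0.02,0.15,0,0,0,-1],
    [0,0,0.08,0,0,0,0],
    [0,0,0,0,0,0,0.5],
    [0,0,0,0,0,0,0.5],
    [0,0,0,0,0,0,0.5],
  ],
  force=40,
)

```text
clock: 44.1
position: [0.514, 0.3156, 0.131]
ee_rot: [2.399, -2.024, -0.0]
force: [0.2, -0.9, 0.8]
width: 0.704
```

```bash
python3 -c "
from h import *
need(.5136,.3169,.130,-1.402)"
```

```text
t=44.10 pos [0.514  0.3156 0.131 ] yaw -1.402 F [ 0.2 -0.9  0.8] w 0.704 j7 -1.82
 shift/150mm [-0.009  0.001  0.007]  turn/0.5 [ 0.004 -0.003  0.001]
```

Emit:
play_rows(
  rows=[
    [-0.005,0,0.005,0,0,0,1],
    [0,0,0,0,0,0,1],
    [0,0,0,0,0,0,1],
    [0,0,0,0,0,0,1],
    [0,0,0,0,0,0,1],
  ],
)

```text
clock: 44.6
position: [0.515, 0.3171, 0.1328]
ee_rot: [-2.4, 2.025, -0.001]
force: [0.6, -0.8, -1.0]
width: 0.264
```

Emit:
play_rows(
  rows=[
    [0,0,0,0,0,0,1],
    [0,0,0,0,0,0,1],
    [0,0,0,0,0,0,1],
  ],
)

```text
clock: 44.9
position: [0.515, 0.3167, 0.1328]
ee_rot: [-2.4, 2.026, -0.001]
force: [-0.7, 0.3, 0.7]
width: 0.148
```

```bash
python3 -c "
from h import *
arc()"
```

```text
clock 44.90 xoff 0.0014 y 0.1124 z 0.0426 r 0.1202 th 159.2 F [-0.7  0.3  0.7] w 0.148 tz [ 0.001  0.    -1.   ] yaw -1.402
```

Emit:
play_rows(
  rows=[
    [0.04,0,-0.09,0,0,0,1],
    [0.05,0,-0.084,0,0,0,1],
    [0.06,0,-0.077,0,0,0,1],
    [0.07,0,-0.07,0,0,0,1],
    [0.076,0,-0.06,0,0,0,1],
  ],
)

```text
clock: 45.4
position: [0.5225, 0.2722, 0.1908]
ee_rot: [-2.404, 2.023, -0.001]
force: [4.6, -0.6, -11.2]
width: 0.147
```

```bash
python3 -c "
from h import *
arc()"
```

```text
clock 45.40 xoff 0.0013 y 0.0672 z 0.1006 r 0.1210 th 123.8 F [  4.6  -0.6 -11.2] w 0.147 tz [ 0.001 -0.    -1.   ] yaw -1.399
```

Emit:
play_rows(
  rows=[
    [0.083,0,-0.05,0,0,0,1],
    [0.089,0,-0.036,0,0,0,1],
    [0.093,0,-0.022,0,0,0,1],
    [0.096,0,-0.01,0,0,0,1],
    [0.097,0,0.002,0,0,0,1],
  ],
)

```text
clock: 45.9
position: [0.5351, 0.199, 0.2113]
ee_rot: [-2.401, 2.021, 0.0]
force: [2.8, 4.1, -8.1]
width: 0.148
```

```bash
python3 -c "
from h import *
arc()"
```

```text
clock 45.90 xoff 0.0014 y -0.0071 z 0.1211 r 0.1213 th 86.7 F [ 2.8  4.1 -8.1] w 0.148 tz [ 0.002  0.002 -1.   ] yaw -1.399
```

Emit:
play_rows(
  rows=[
    [0.097,0,0.016,0,0,0,1],
    [0.095,0,0.026,0,0,0,1],
    [0.091,0,0.035,0,0,0,1],
    [0.087,0,0.046,0,0,0,1],
    [0.08,0,0.056,0,0,0,1],
  ],
)

```text
clock: 46.4
position: [0.5472, 0.1285, 0.1826]
ee_rot: [-2.401, 2.018, 0.003]
force: [4.2, 9.4, -10.3]
width: 0.145
```

```bash
python3 -c "
from h import *
arc()"
```

```text
clock 46.40 xoff 0.0015 y -0.0786 z 0.0924 r 0.1213 th 49.6 F [  4.2   9.4 -10.3] w 0.145 tz [ 0.002  0.005 -1.   ] yaw -1.398
```

Emit:
play_rows(
  rows=[
    [0.075,0,0.073,0,0,0,1],
    [0.065,0,0.081,0,0,0,1],
    [0.054,0,0.086,0,0,0,1],
    [0.03,0,0.06,0,0,0,1],
    [0.005,0,0.015,0,0,0,1],
  ],
)

```text
clock: 46.9
position: [0.5534, 0.0946, 0.1318]
ee_rot: [-2.4, 2.013, 0.011]
force: [-10.3, 6.9, 37.8]
width: 0.146
```

```bash
python3 -c "
from h import *
arc()"
```

```text
clock 46.90 xoff 0.0018 y -0.1130 z 0.0416 r 0.1204 th 20.2 F [-10.3   6.9  37.8] w 0.146 tz [ 0.001  0.011 -1.   ] yaw -1.396
```

On the stop (20°). Release and retreat.

Emit:
play_rows(
  rows=[
    [0,0,-0.012,0,0,0,1],
    [0,0,0,0,0,0,-1],
    [0,0,0,0,0,0,-1],
    [0,0,0,0,0,0,-1],
    [0,0,0,0,0,0,-1],
  ],
)

```text
clock: 47.4
position: [0.5523, 0.0912, 0.1326]
ee_rot: [-2.4, 2.016, 0.013]
force: [0.4, -0.5, 0.1]
width: 0.448
```

Emit:
play_rows(
  rows=[
    [0,0,-0.1,0,0,0,-1],
    [0,0,-0.28,0,0,0,-1],
    [0,0,-0.28,0,0,0,-1],
    [0,0,-0.2,0,0,0,-1],
    [0,0,0,0,0,0,-1],
  ],
)

```text
clock: 47.9
position: [0.5514, 0.0872, 0.2647]
ee_rot: [-2.402, 2.023, 0.015]
force: [-0.0, -0.1, -1.4]
width: 0.884
```

```bash
python3 -c "
from h import *
arc();print(observe()['dq'].round(3))
m,im=grab('wrist','w20.png');grab('side','s4.png');grab('scene','sc4.png')
mk=mask(im,(8,150,120),(18,255,255)); mk[:,:220]=0;mk[:,420:]=0;mk[330:]=0
b=max(blobs(mk),key=lambda b:b[1][4]);pts=np.argwhere(b[2])[:,::-1].astype(np.float32)
W=ray(m,pts,0.157)[:,:2].astype(np.float32);print(cv2.minAreaRect(W*1000))"
```

```text
clock 47.90 xoff -0.0013 y -0.1200 z 0.1745 r 0.2118 th 55.5 F [-0.  -0.1 -1.4] w 0.884 tz [-0.006  0.007 -1.   ] yaw -1.400
[ 0.005  0.016 -0.005  0.047 -0.001 -0.029  0.006]
((677.7833251953125, 105.38285827636719), (22.360998153686523, 116.21233367919922), 9.708832740783691)
```

View pics/w20.png

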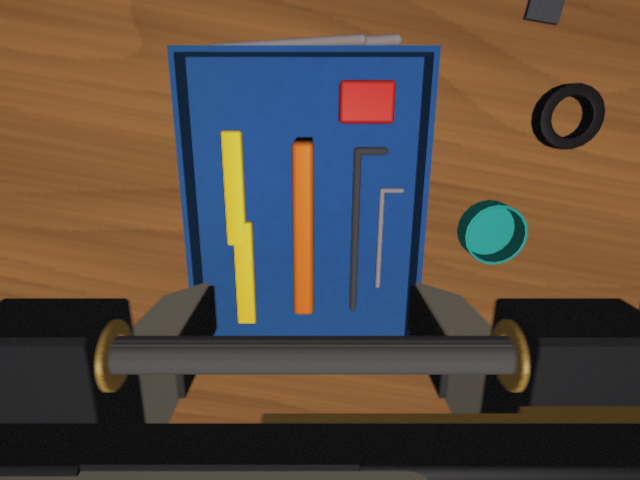

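View pics/s4.png

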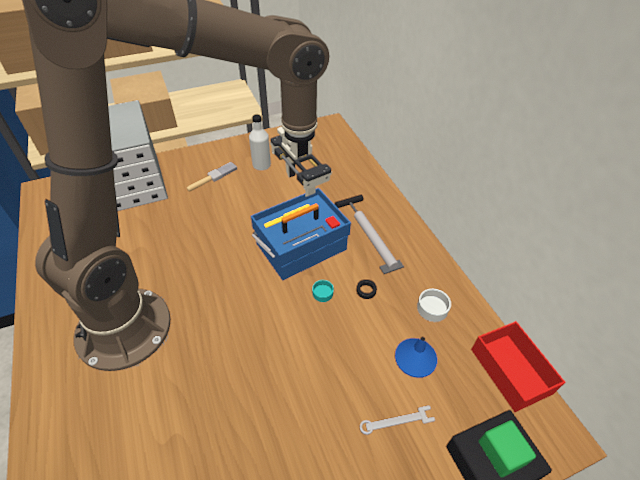

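```bash
python3 -c "
from h import *
m,im=grab('wrist')
cv2.imwrite('pics/w21.png',im)
mk=mask(im,(8,190,150),(18,255,255)); mk[:,:270]=0;mk[:,330:]=0;mk[330:]=0;mk[:125]=0
b=max(blobs(mk),key=lambda b:b[1][4]);print(b[1])
pts=np.argwhere(b[2])[:,::-1].astype(np.float32)
W=ray(m,pts,0.157)[:,:2].astype(np.float32);print(cv2.minAreaRect(W*1000))
o=observe();print(o['dq'].round(3),o['clock'])
a=cv2.imread('pics/side0.png');b2=cv2.imread('pics/s4.png')
d=cv2.absdiff(a,b2).max(2)
for n,(x0,y0,x1,y1) in dict(tape=(350,275,385,305),bottle=(246,112,274,172),pump=(345,190,405,275),funnel=(392,333,442,380),brush=(185,160,240,192),wrench=(358,404,438,436)).items(): print(n,(d[y0:y1,x0:x1]>40).mean().round(3))
"
```

```text
[ 293  138   21  174 1971]
((551.3816528320312, 94.22212982177734), (116.64703369140625, 12.756270408630371), 9.888838768005371)
[ 0.     0.009 -0.002  0.006  0.001  0.001 -0.003] 48.1
tape 0.072
bottle 0.026
pump 0.032
funnel 0.0
brush 0.0
wrench 0.0
```

```bash
python3 -c "
from cell import *
print(sign_off())"
```

```text
the job is handed in; nothing more can be done
None
```

The job was handed in at about 48 s of the 208 s allowed, with the tray lowered. Sign-off reports no verdict, so everything below rests on my own checks.

**What was done:** I swung the tray by its handle fully over to the left stop. Then I placed the large, middle and small cups in order in the white bay, leaving the turquoise cup and the bigger white cup alone. Only two tins were present, white and red, and both now stand in the green bay. The white tin was knocked about 45 mm aside during the run, so I measured it again before picking it up. Last, I swung the tray back down and let go of it.

**Last checks:**
- **Tins and cups (before lowering the tray):**

| Item | Wrist-camera position in the box frame (x, y) |
|---|---|
| White tin | about (-59, +8) mm |
| Red tin | about (-59, -42) mm |
| Small cup | about (58, 0) mm |

  - All three are inside their limits and stood upright in the pictures.
  - The middle and small cups met resistance at the height expected for full seating.
  - The side camera differed from the wrist camera by 2 to 6 mm.
- **Tray:** after release, the handle was back within 1 mm of where it started.
- **Bystanders:** in the side view before and after, the funnel, brush and wrench showed no change. The tape, bottle and pump regions changed slightly (2.6 to 7.2 % of their pixels). I put this down to the missing cup and the arm's shadow. I did not measure those three numerically.
- **Not checked:** once the tray was lowered, the contents of the bays could not be seen again.

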